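# Tip a slide carrier out of its tray and stand it in the drain rack

### The arm

A 6-joint arm with a two-finger parallel gripper is mounted at the origin on a cart in front of the work surface, level with it; the furniture and walls round the work are solid. World frame = base frame: x ahead of the robot, y to its left, z up, the work surface at z = 0. Lengths are in m, angles in degrees, forces in N, time in s.
With the tool pointing down it reaches from about 0.4 to 0.925 m from the base axis. Payload 3.4 kg.
Tool frame: the origin (TCP) lies on the centre line of the jaws, within the pads' length; the fingertips stand 17 mm ahead of it and the grasp point (between the pads) lies 2 mm behind it (arm.tip_extent is the distance from the TCP to the fingertips, in m); y points along the fingers, z is the direction in which the jaws open and shut, and the axes are right-handed (so a half turn about y gives the same grasp; the last joint's range is limited). The gripper opens to 85 mm and grips with 20 to 120 N. Pads are 22 mm wide; open, the fingers measure 114 mm over their backs; the gripper's body (76 mm by 85 mm) begins 54 mm behind the grasp point. The pads swing forward as they close: fully open they stand 13 mm farther back than shut.
Start: joints at [-77.493, 17.578, 86.31, -0, 76.112, -4.211], TCP at [0.165, -0.551, 0.248] pointing down, gripper open.
Joint ranges: [-179.03, 179.03], [-60, 130.46], [8.19, 133.38], [-81.62, 261.62], [5.75, 156.47], [-153.77, 153.77]. Speed limits (degrees/s): [147.25, 147.25, 180, 180, 180, 180].

### API

Orientations are given as a 3x3 rotation matrix whose columns are the frame's x, y, z axes.
In Python, from workcell import arm gives the robot as it stands.
- The arm moves only by the shell command python3 -m jog 'ROWS'. ROWS is JSON, a list of rows, each a list of 5 numbers: the shift along the world's x, y, z in m, then the turn about the world's z in degrees, then the gripper's target within -1 to 1 (fully open at 1, half-way at 0, shut at -1). In form: [[x, y, z, yaw, claw], ...]. A call has 1 to 10 rows; each row is the pose to reach, as a shift and turn from the pose commanded when the call began; what a row does not reach only later rows make up. A row lasts 1/12 s, in which the tool goes at most 41.7 mm and 7.16 degrees, less where a joint would pass 70% of its speed; a pose out of reach is approached as far as the arm can. A call with a gripper value outside its range is refused whole. The fingers move at their own pace and stop on an object; the grip force is fixed at half the most. Time passes only in rows, so rows that repeat a pose let the fingers close. It gives the time, the measured TCP pose, the force and the opening at its end, in the units of the state.
- arm.state(): the state, without advancing time (a new reading comes with each control period).
- arm.read_camera(name): name is "scene" or "top"; returns the picture (400x640x3 uint8, red, green, blue); there is no depth.
- arm.camera_model(name): a dict with "mtx" (3x3 intrinsics, pixels), "dist_coeffs" ([k1, k2, p1, p2, k3] as OpenCV has them; the pictures are not rectified), "rvec" (rotation vector, rad) and "tvec" (3), from world to camera coordinates, as OpenCV has them. Camera axes: x right, y down, z forward; pixel columns grow to the right and rows downward; lengths in m; the calibration is good to about 2 mm. A picture is of the moment at which its call begins. camera_model takes no time and is no camera call.
- arm.sign_off(): hands the job in, once; it reports no verdict.
The state is a dict: "time": time; "joints": joint angles; "qvel": joint speeds; "joint_efforts": joint torques, N m; "tcp_pos": TCP position; "tcp_rot": TCP orientation; "wrist_force": force on the tool from outside, world axes, zero at the start; "torque": the same for the moment, N m; "width": finger opening in m.
Only numpy, scipy, OpenCV 4.12 (cv2) and the standard library are available. Lean on these libraries where they do the work, as an engineer would, in place of code of your own. Each camera call takes 0.05 s, during which the arm holds its last target.

### The job

Press down the far end of the flat slide carrier that lies in the grey storage tray, so that it tips over the ridge and stays tipped with its near end raised; then lift it out, lean it in the sloping aluminium rest and let go of it there. Take it again at a better angle and stand it upright on its end in the empty bay of the dark drain rack, let go, and disturb neither the spare carrier nor the other things on the bench.

Things in the scene. Friction and masses are not known exactly. Their poses are not given: they have to be found in the camera images.
- carrier: the slide carrier: a rigid flat aluminium frame with glass panes, 150 x 50 x 8 mm, about 0.12 kg, alike at both ends and faces. Origin at its middle; x along its length, y across its width, z its thickness. At the start it lies level in the tray, x away from the robot, z up, its upper face about 1 mm above the tray's rim so that it cannot be gripped
- press_end (a point): middle of the carrier's far end face (carrier x = +75 mm). Pressed on the centre line 45 to 60 mm from the carrier's middle, lightly, by 25 mm or more, the carrier tips 27 degrees over the ridge; let go, it slides about 16 mm down the ramp to the stop and stays tipped
- lift_end (a point): middle of the carrier's near end face (carrier x = -75 mm), the end that rises: once tipped it stands about 30 mm above the tray's bed and can be gripped there by the carrier's long edges, 50 mm apart
- tray: fixed grey plastic storage tray, 182 mm long (x, away from the robot), 66 mm wide, walls 51 mm high, slippery inside, recess 53 mm wide. Origin on the bench below the ridge. x = -82 to 0 mm: level bed 44 mm above the bench; beyond the ridge a ramp falls 27 degrees away from the robot to a stop 85 mm down it. The recess ends at x = +84 mm
- tray_ridge (a point): middle of the tray's ridge, 44 mm above the bench
- rest: fixed aluminium leaning rest, base 112 x 84 mm, x away from the robot, z up, origin on the bench. Its face slopes 65 degrees from level, top towards the robot (-x), 66 mm wide, 95 mm long. A ledge square to the face with a lip 22 mm high, 20 mm from the face, keeps a carrier's lower end; cheeks 36 mm high and 58 mm apart guide it sideways. A carrier in it stands 55 mm proud of the face
- rest_foot (a point): the inner corner between the rest's sloping face and its foot ledge, at mid width: 22 mm along +x and 13 mm above the rest's origin. From it the face runs up along (-0.423, 0, 0.906) in the rest's frame, and the ledge runs along (0.906, 0, 0.423)
- rack: fixed dark steel drain rack, base 70 x 146 mm, x away from the robot, origin on the bench under its middle. Two bays side by side along y, each a slot 13 mm wide (x) and 59 mm long (y), floor 5 mm above the bench, rails 38 mm high, flared above that to about 28 mm at 46 mm. The bay at y = +35 mm (left) holds the spare carrier, the one at y = -35 mm is empty
- empty_bay (a point): middle of the floor of the empty bay, 5 mm above the bench; a carrier standing there upright on its end has its middle 75 mm above this point
- spare_carrier: a second carrier just like the first, loose, standing upright on its end in the rack's left bay, its top about 155 mm above the bench. Leave it standing. Origin at its middle
- pen: a capped marker pen 135 mm long, lying on the bench between the rest and the rack; leave alone. Origin under its middle
- forceps: steel forceps 118 mm long, lying on the bench at the left; leave alone. Origin under its middle
- cup: a lidded specimen cup 66 mm high standing at the left; leave alone. Origin under its middle
- jar: a capped white jar 87 mm high standing at the back left; leave alone. Origin under its middle
- dropper: a brown dropper bottle 96 mm high standing at the back, in front of the analyser; leave alone. Origin under its middle

How it is judged:
By the outcome, as a careful person would: the job done as asked, in the order asked, and still so for the second after the job is handed in, with the robot touching nothing.
It also fails if it takes over 72 s, if anything falls off the work surface, if the arm or the gripper's body presses on something with over 40 N, if the wrist force passes 120 N, or if a joint passes its speed limit or range.

## Working session

There is one attempt and no reset: what is moved stays moved. The work goes in short steps, Python scripts to look and compute and a shell command to move; the robot and the scene stay as the last step left them, time stands still between calls to the robot, and variables do not carry over. Pictures are saved under pics/ and viewed, and the job is handed in when it is done.

```bash
ls; mkdir -p pics; python3 - <<'E'
from workcell import arm
import cv2, numpy as np
s=arm.state(); print(s['time'],s['tcp_pos'],np.round(s['tcp_rot'],3).tolist(),s['width'],arm.tip_extent)
for n in ['scene','top']:
    im=arm.read_camera(n); cv2.imwrite(f'pics/{n}0.png',im[:,:,::-1])
    m=arm.camera_model(n); print(n,m)
E
```

```text
pics
0.0 [ 0.16527059 -0.5500329   0.24738497] [[-0.958, -0.0, 0.288], [-0.288, 0.002, -0.958], [-0.0, -1.0, -0.002]] 0.0855015858172956 0.017
scene {'mtx': array([[391.94042275,   0.        , 314.5575378 ],
       [  0.        , 391.94042275, 190.95883346],
       [  0.        ,   0.        ,   1.        ]]), 'dist_coeffs': array([-0.03763795,  0.        ,  0.        ,  0.        ,  0.        ]), 'rvec': array([ 0.85248857, -2.53377534,  1.12363011]), 'tvec': array([0.44301715, 0.25274732, 0.97315753])}
top {'mtx': array([[402.41566593,   0.        , 318.16483656],
       [  0.        , 402.41566593, 201.33739137],
       [  0.        ,   0.        ,   1.        ]]), 'dist_coeffs': array([-0.00014184,  0.        ,  0.        ,  0.        ,  0.        ]), 'rvec': array([ 2.15613928, -2.14114916,  0.17542625]), 'tvec': array([-0.00937597,  0.52540499,  1.2863936 ])}
```

View pics/scene0.png

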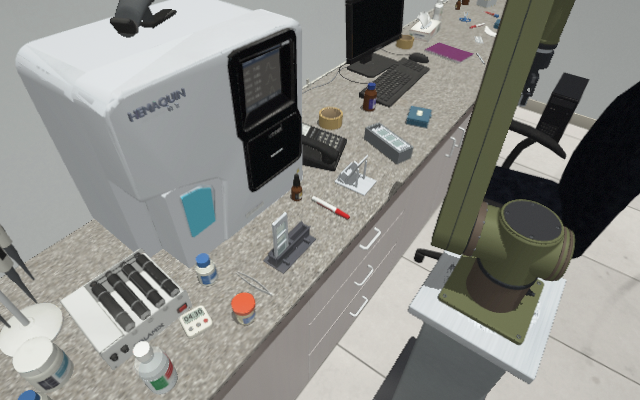

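View pics/top0.png

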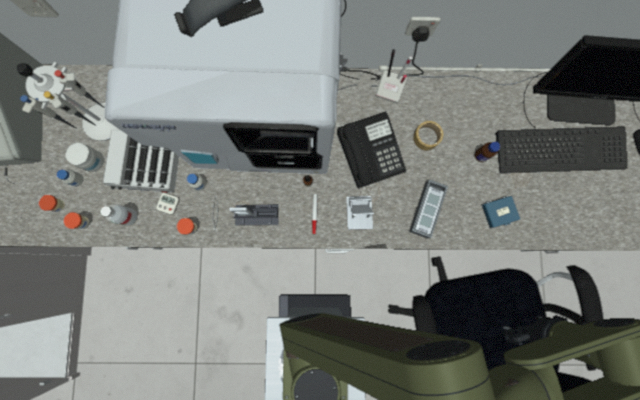

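```bash
cat > h.py <<'E'
from workcell import arm
import cv2, numpy as np
def proj(n,P):
    m=arm.camera_model(n); return cv2.projectPoints(np.array(P,float).reshape(-1,1,3),m['rvec'],m['tvec'],m['mtx'],m['dist_coeffs'])[0].reshape(-1,2)
def unproj(n,uv,z):
    m=arm.camera_model(n); R=cv2.Rodrigues(m['rvec'])[0]; c=-R.T@m['tvec']
    u=cv2.undistortPoints(np.array(uv,float).reshape(-1,1,2),m['mtx'],m['dist_coeffs']).reshape(-1,2)
    d=np.c_[u,np.ones(len(u))]@R; z=np.broadcast_to(z,len(d))
    return c+d*((z-c[2])/d[:,2])[:,None]
def crop(im,x0,y0,x1,y1,k,f,grid=10):
    c=cv2.resize(im[y0:y1,x0:x1,::-1],None,fx=k,fy=k,interpolation=cv2.INTER_CUBIC)
    for x in range((x0+grid-1)//grid*grid,x1,grid):
        cv2.putText(c,str(x),((x-x0)*k,8),0,.3,(0,0,255),1); cv2.line(c,((x-x0)*k,10),((x-x0)*k,14),(0,0,255),1)
    for y in range((y0+grid-1)//grid*grid,y1,grid):
        cv2.putText(c,str(y),(0,(y-y0)*k+4),0,.3,(0,0,255),1);cv2.line(c,(18,(y-y0)*k),(24,(y-y0)*k),(0,0,255),1)
    cv2.imwrite(f,c)
E
python3 - <<'E'
from h import *
t=cv2.imread('pics/top0.png')[:,:,::-1]; s=cv2.imread('pics/scene0.png')[:,:,::-1]
crop(t,400,170,460,245,8,'pics/t_tray.png')
crop(t,220,190,380,245,5,'pics/t_rr.png')
crop(s,320,105,425,200,7,'pics/s_tray.png')
crop(s,255,170,355,275,5,'pics/s_rack.png')
for n in ['top','scene']:
    m=arm.camera_model(n); R=cv2.Rodrigues(m['rvec'])[0]; print(-R.T@m['tvec'])
E
```

```text
[0.326273   0.00977025 1.35070251]
[0.03718147 0.71134295 0.83653436]
```

View pics/t_tray.png

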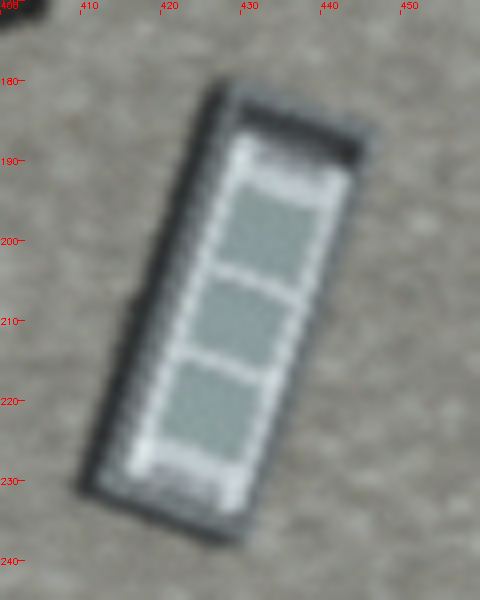

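View pics/t_rr.png

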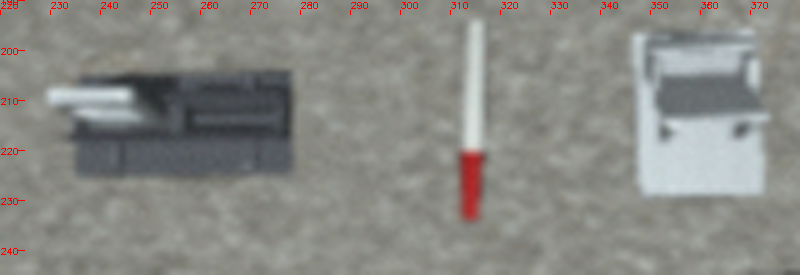

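View pics/s_tray.png

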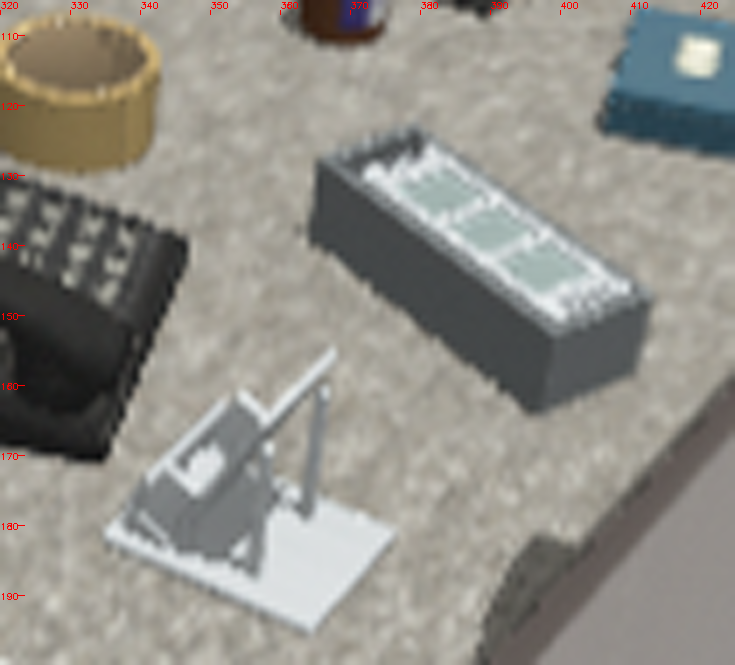

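View pics/s_rack.png

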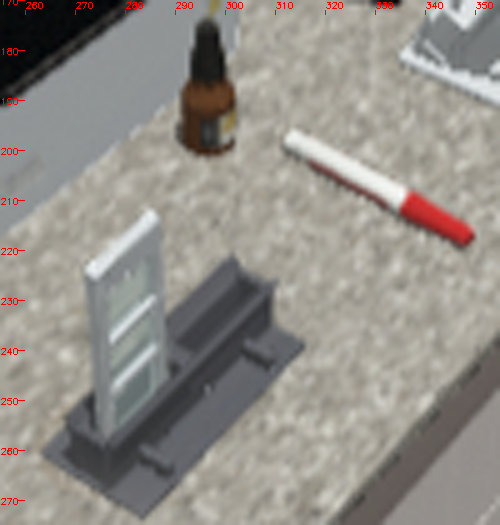

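```bash
cat > fit.py <<'E'
from h import *
from scipy.optimize import least_squares
def loc(p,L): 
    c,s=np.cos(p[2]),np.sin(p[2]); L=np.array(L,float)/1000
    return np.c_[p[0]+c*L[:,0]-s*L[:,1],p[1]+s*L[:,0]+c*L[:,1],L[:,2]]
def fit(obs,p0):
    f=lambda p:np.concatenate([(proj(n,loc(p,L))-np.array(uv)).ravel() for n,L,uv in obs])
    r=least_squares(f,p0,loss='soft_l1'); return r.x,f(r.x).reshape(-1,2)
S=lambda a,k,o:(np.array(a)/k+np.array(o)-0.5+0.5/k)
tray=[('scene',[[91,33,51],[91,-33,51],[-91,-33,51],[-91,33,51],[91,33,0],[-91,33,0],[-91,-33,0]],S([[320,158],[415,125],[650,297],[555,325],[312,240],[535,412],[632,375]],7,[320,105])),
('top',[[91,33,51],[91,-33,51],[-91,-33,51],[-91,33,0]],S([[228,84],[374,130],[240,545],[80,490]],8,[400,170]))]
rest=[('scene',[[56,42,4],[-56,42,4],[-56,-42,4]],S([[105,530],[312,630],[395,532]],7,[320,105])),
('top',[[-56,42,4],[-56,-42,4],[56,42,4],[56,-42,4]],S([[640,195],[765,192],[632,33],[755,33]],5,[220,190]))]
rack=[('scene',[[-35,73,3],[35,73,3],[-35,-73,3]],S([[143,515],[42,450],[305,345]],5,[255,170])),
('top',[[-35,73,3],[-35,-73,3],[35,-73,3]],S([[75,175],[292,175],[290,70]],5,[220,190]))]
if __name__=='__main__':
  for nm,o,p0 in [('tray',tray,[.5,-.35,-.3]),('rest',rest,[.48,-.1,0]),('rack',rack,[.48,.2,0])]:
    for sub,t in [(o,'both'),(o[:1],'scene'),(o[1:],'top')]:
        p,e=fit(sub,p0); print(nm,t,np.round(p[:2],4),round(np.degrees(p[2]),2),np.round(e,1).tolist())
E
python3 fit.py
```

```text
tray both [ 0.5059 -0.3692] -20.28 [[-0.4, 0.1], [0.0, -0.4], [0.7, -0.2], [-0.2, 1.9], [-0.6, -0.0], [0.3, 1.4], [0.6, 0.5], [0.4, -1.5], [1.1, -0.3], [0.6, -0.4], [-2.3, 0.4]]
tray scene [ 0.5075 -0.3716] -20.63 [[-0.3, -0.4], [0.1, -0.8], [0.5, -0.6], [-0.4, 1.5], [-0.6, -0.6], [0.1, 0.9], [0.5, 0.1]]
tray top [ 0.5045 -0.3683] -19.79 [[-0.1, -1.1], [0.6, -0.0], [0.6, 0.0], [-2.4, 1.0]]
rest both [ 0.4959 -0.1453] 1.99 [[-0.5, 0.8], [0.1, 0.3], [0.9, 0.0], [-0.0, 0.2], [-0.1, 0.1], [0.2, -0.3], [0.3, -1.0]]
rest scene [ 0.4971 -0.147 ] 1.32 [[-0.5, 0.2], [-0.2, -0.1], [0.9, -0.2]]
rest top [ 0.4952 -0.1449] 2.17 [[-0.1, 0.5], [-0.1, 0.3], [0.1, -0.1], [0.2, -0.8]]
rack both [0.4859 0.2011] 0.92 [[-0.2, 0.5], [-0.6, 0.4], [0.6, -0.4], [-0.1, 0.1], [0.2, -0.3], [0.7, 0.0]]
rack scene [0.4864 0.2004] 1.01 [[-0.1, 0.2], [-0.5, 0.2], [0.7, -0.6]]
rack top [0.4857 0.2019] 1.0 [[-0.3, 0.2], [-0.1, -0.3], [0.4, 0.1]]
```

```bash
cat > ov.py <<'E'
from fit import *
def box(x0,x1,y0,y1,z0,z1):
    c=[[x,y,z] for x in(x0,x1) for y in(y0,y1) for z in(z0,z1)]
    return [(c[i],c[j]) for i in range(8) for j in range(i) if bin(i^j).count('1')==1]
def overlay(n,im,segs,win,k,f):
    x0,y0,x1,y1=win
    c=cv2.resize(im[y0:y1,x0:x1],None,fx=k,fy=k,interpolation=cv2.INTER_CUBIC)
    for p,s,col in segs:
        for a,b in s:
            q=proj(n,loc(p,[a,b])); q=((q+.5-[x0,y0])*k)
            cv2.line(c,*[tuple(int(v) for v in np.round(t*16)) for t in q],col,1,cv2.LINE_AA,4)
    cv2.imwrite(f,c)
def restseg():
    u=np.array([-.423,0,.906]);w=np.array([.906,0,.423]);f=np.array([22,0,13.]);Y=np.array([0,33,0])
    s=[]
    for y in(-33,33):
        Y=np.array([0,y,0]); s+=[(f+Y,f+95*u+Y),(f+Y,f+20*w+Y),(f+20*w+Y,f+20*w+22*u+Y)]
    Y=np.array([0,33,0])
    s+=[(f+Y+d,f-Y+d) for d in(0*u,95*u,20*w+22*u)]
    return s+box(-56,56,-42,42,0,4)
E
python3 - <<'E'
from ov import *
T=np.array([.5059,-.3692,np.radians(-20.28)]);R=np.array([.4959,-.1453,np.radians(2)]);K=np.array([.4859,.2011,np.radians(1)])
tr=(T,box(-91,91,-33,33,0,51)+box(-82,84,-26.5,26.5,51,51),(0,0,255)); re=(R,restseg(),(255,0,0)); ra=(K,box(-35,35,-73,73,0,3)+box(-4,4,10,60,5,155)+box(-6.5,6.5,-64.5,-5.5,38,38),(0,255,0))
for n in['scene','top']:
    im=cv2.imread(f'pics/{n}0.png')
    A=[tr,re,ra]
    if n=='scene':
        overlay(n,im,A,(320,110,425,200),7,'pics/o_s1.png'); overlay(n,im,A,(255,205,325,275),8,'pics/o_s2.png')
    else:
        overlay(n,im,A,(340,175,455,245),7,'pics/o_t1.png'); overlay(n,im,A,(220,195,285,230),9,'pics/o_t2.png')
E
```

```text
(no output)
```

View pics/o_s1.png

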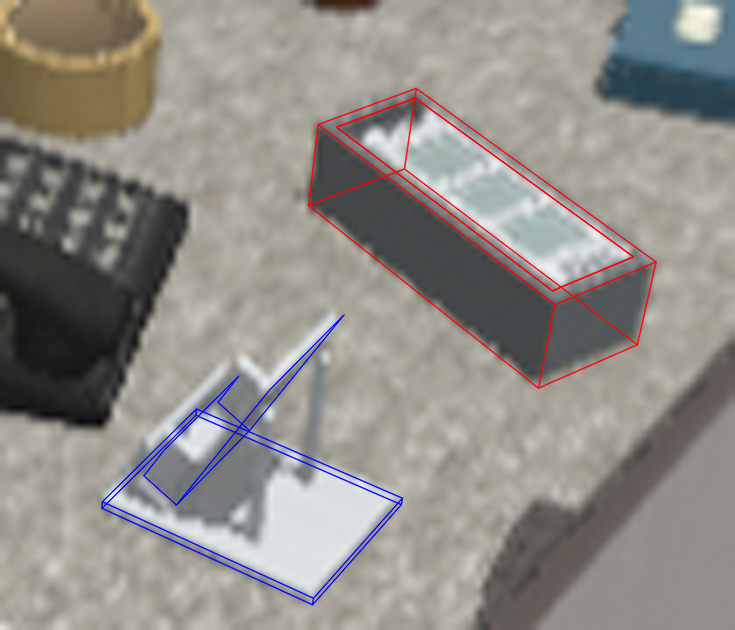

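View pics/o_s2.png

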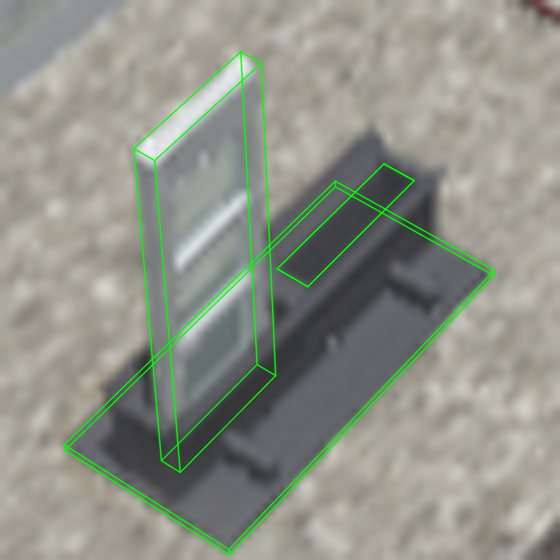

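View pics/o_t1.png

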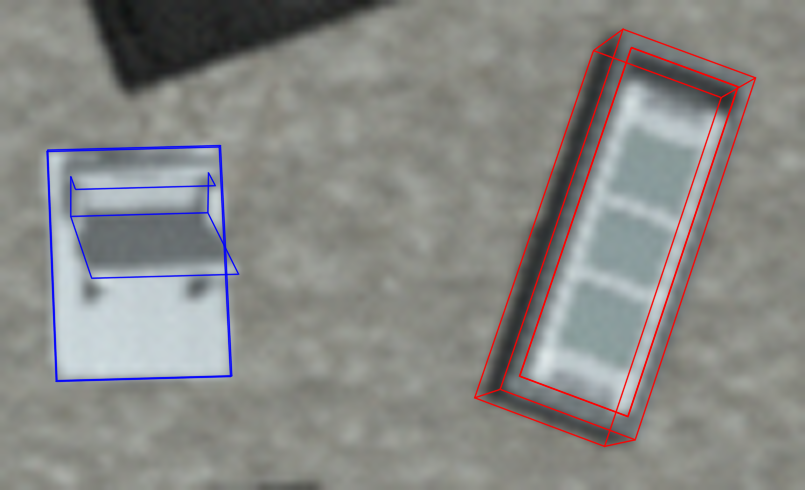

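View pics/o_t2.png

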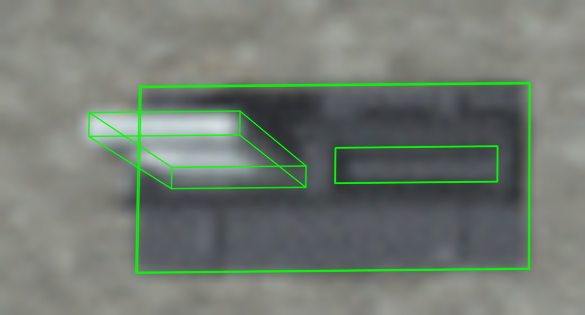

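```bash
cat > edge.py <<'E'
from ov import *
def efit(items,p0,ims,rng=3.0,verbose=True):
    # items: (cam, a, b, minlen) edges in local mm
    p=np.array(p0,float)
    for it in range(12):
        A=[];
        for n,a,b in items:
            g=ims[n]; q=proj(n,loc(p,[a,b])); d=q[1]-q[0]; L=np.hypot(*d); nn=np.array([-d[1],d[0]])/L
            for t in np.linspace(.1,.9,max(5,int(L/1.5))):
                c=q[0]+t*d; s=np.arange(-rng,rng+.01,.2)
                xy=(c+s[:,None]*nn).astype(np.float32)
                v=cv2.remap(g,xy[:,:1],xy[:,1:],cv2.INTER_CUBIC).reshape(-1,g.shape[2]).astype(float)
                gr=np.abs(np.gradient(v,axis=0)).sum(1)*np.exp(-(s/rng)**2)
                k=gr[1:-1].argmax()+1
                A.append((n,np.array(a)+t*(np.array(b)-np.array(a)),c+s[k]*nn,nn,gr[k],(a,b)))
        f=lambda x:np.array([np.dot(proj(n,loc(x,[m]))[0]-o,nn) for n,m,o,nn,w,_ in A])
        r=least_squares(f,p,loss='soft_l1',f_scale=.4,x_scale=[.01,.01,.03]); p=r.x
        rng=max(1.5,rng*.85)
    e=f(p)
    if verbose:
        k=[(x[0],str(x[5])) for x in A]
        for key in dict.fromkeys(k): print('  ',key,np.round(np.median([e[i] for i in range(len(e)) if k[i]==key]),2))
    return p
def ims(suffix='0'): return {n:cv2.GaussianBlur(cv2.imread(f'pics/{n}{suffix}.png'),(0,0),.7) for n in['scene','top']}
r=lambda s:[((a),(b)) for a,b in s]
z=51;A_=(91,33);B_=(91,-33);C_=(-91,-33);D_=(-91,33)
P=lambda xy,z:[*xy,z]
trayE=[('scene',P(A_,z),P(D_,z)),('scene',P(D_,z),P(C_,z)),('scene',P(B_,z),P(C_,z)),('scene',P(A_,z),P(A_,0)),('scene',P(A_,0),P(D_,0)),('scene',P(D_,0),P(C_,0)),('scene',P(D_,z),P(D_,0)),('scene',P(C_,z),P(C_,0)),
('top',P(B_,z),P(C_,z)),('top',P(A_,z),P(B_,z)),('top',P(A_,0),P(D_,0)),('top',P(D_,0),P(C_,0)),('top',P(A_,z),P(D_,z))]
if __name__=='__main__':
    I=ims(); p=efit(trayE,[.5059,-.3692,np.radians(-20.28)],I); print(p[:2],np.degrees(p[2]))
    for n in['scene','top']:
        q=efit([e for e in trayE if e[0]==n],p,I,verbose=False); print(n,q[:2],np.degrees(q[2]))
    overlay('scene',cv2.imread('pics/scene0.png'),[(p,box(-91,91,-33,33,0,51)+box(-82,84,-26.5,26.5,51,51),(0,0,255))],(355,115,420,170),11,'pics/o_s3.png')
    overlay('top',cv2.imread('pics/top0.png'),[(p,box(-91,91,-33,33,0,51)+box(-82,84,-26.5,26.5,51,51),(0,0,255))],(400,170,460,245),8,'pics/o_t3.png')
    h=[[35,73],[35,-73],[-35,-73],[-35,73]]
    rackE=[('scene',P(h[0],3),P(h[3],3)),('scene',P(h[3],3),P(h[2],3)),('top',P(h[3],3),P(h[2],3)),('top',P(h[2],3),P(h[1],3)),('scene',[-4,10,155],[-4,60,155]),('scene',[4,10,155],[4,60,155]),('top',[4,10,155],[4,60,155]),('top',[-4,10,155],[-4,60,155])]
    p=efit(rackE,[.4859,.2011,np.radians(1)],I); print(p[:2],np.degrees(p[2]))
    h=[[56,42],[56,-42],[-56,-42],[-56,42]]
    restE=[('scene',P(h[0],4),P(h[3],4)),('scene',P(h[3],4),P(h[2],4)),('top',P(h[3],4),P(h[2],4)),('top',P(h[2],4),P(h[1],4)),('top',P(h[3],4),P(h[0],4)),('top',P(h[1],4),P(h[0],4))]
    p=efit(restE,[.4959,-.1453,np.radians(2)],I); print(p[:2],np.degrees(p[2]))
    for n in['scene','top']:
        q=efit([e for e in restE if e[0]==n],p,I,verbose=False); print(n,q[:2],np.degrees(q[2]))
    overlay('top',cv2.imread('pics/top0.png'),[(p,restseg(),(0,0,255))],(340,190,380,235),14,'pics/o_t4.png')
    overlay('scene',cv2.imread('pics/scene0.png'),[(p,restseg(),(0,0,255))],(325,145,385,200),10,'pics/o_s4.png')
E
python3 edge.py
```

```text
Traceback (most recent call last):
  File "edge.py", line 31, in <module>
    I=ims(); p=efit(trayE,[.5059,-.3692,np.radians(-20.28)],I); print(p[:2],np.degrees(p[2]))
               ~~~~^^^^^^^^^^^^^^^^^^^^^^^^^^^^^^^^^^^^^^^^^^^
  File "edge.py", line 17, in efit
    r=least_squares(f,p,loss='soft_l1',f_scale=.4,x_scale=[.01,.01,.03]); p=r.x
  File "edge.py", line 16, in <lambda>
    f=lambda x:np.array([np.dot(proj(n,loc(x,[m]))[0]-o,nn) for n,m,o,nn,w,_ in A])
                                ~~~~^^^^^^^^^^^^^^
  File "h.py", line 4, in proj
    m=arm.camera_model(n); return cv2.projectPoints(np.array(P,float).reshape(-1,1,3),m['rvec'],m['tvec'],m['mtx'],m['dist_coeffs'])[0].reshape(-1,2)
ValueError: time passes only in moves, steps and waits
```

```bash
sed -i 's/^def proj/import functools\n@functools.lru_cache\ndef cm(n): return arm.camera_model(n)\ndef proj/; s/m=arm.camera_model(n)/m=cm(n)/' h.py; time python3 edge.py; python3 -c "
from workcell import arm;print(arm.state()['time'])"
```

```text
('scene', '([91, 33, 51], [-91, 33, 51])') -0.09
   ('scene', '([-91, 33, 51], [-91, -33, 51])') 0.21
   ('scene', '([91, -33, 51], [-91, -33, 51])') -0.7
   ('scene', '([91, 33, 51], [91, 33, 0])') 0.11
   ('scene', '([91, 33, 0], [-91, 33, 0])') 0.11
   ('scene', '([-91, 33, 0], [-91, -33, 0])') 0.21
   ('scene', '([-91, 33, 51], [-91, 33, 0])') 0.08
   ('scene', '([-91, -33, 51], [-91, -33, 0])') -0.01
   ('top', '([91, -33, 51], [-91, -33, 51])') -1.07
   ('top', '([91, 33, 51], [91, -33, 51])') -0.29
   ('top', '([91, 33, 0], [-91, 33, 0])') 0.31
   ('top', '([-91, 33, 0], [-91, -33, 0])') -0.09
   ('top', '([91, 33, 51], [-91, 33, 51])') 0.32
[ 0.50658032 -0.36943717] -20.160116949758194
scene [ 0.50769238 -0.36956813] -19.658124085995844
top [ 0.50343214 -0.36883499] -20.421624172718293
   ('scene', '([35, 73, 3], [-35, 73, 3])') -0.09
   ('scene', '([-35, 73, 3], [-35, -73, 3])') -0.07
   ('top', '([-35, 73, 3], [-35, -73, 3])') -0.08
   ('top', '([-35, -73, 3], [35, -73, 3])') -0.11
   ('scene', '([-4, 10, 155], [-4, 60, 155])') 0.07
   ('scene', '([4, 10, 155], [4, 60, 155])') -0.13
   ('top', '([4, 10, 155], [4, 60, 155])') -0.13
   ('top', '([-4, 10, 155], [-4, 60, 155])') -0.13
[0.48449908 0.20246224] 0.626532911679317
   ('scene', '([56, 42, 4], [-56, 42, 4])') 0.12
   ('scene', '([-56, 42, 4], [-56, -42, 4])') 0.1
   ('top', '([-56, 42, 4], [-56, -42, 4])') -0.09
   ('top', '([-56, -42, 4], [56, -42, 4])') 0.07
   ('top', '([-56, 42, 4], [56, 42, 4])') 0.07
   ('top', '([56, -42, 4], [56, 42, 4])') -0.1
[ 0.49712976 -0.14531404] 1.2981899237276968
scene [ 0.49751325 -0.14607976] 2.7072233316476235
top [ 0.49701597 -0.14537228] 0.6318826051721163
0.1
real	0m27.531s
user	0m28.138s
sys	0m0.073s
```

View pics/o_s3.png

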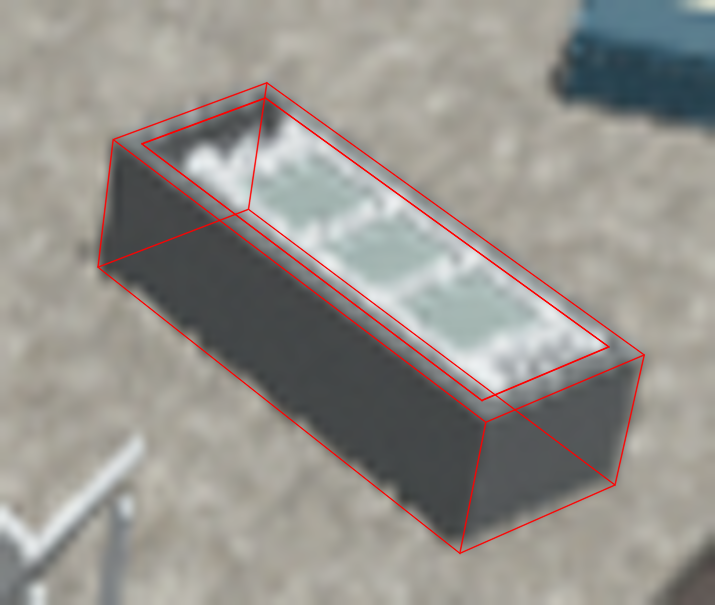

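View pics/o_t3.png

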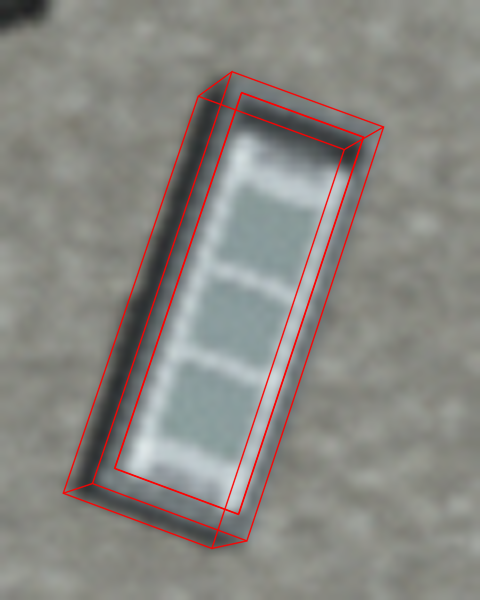

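View pics/o_t4.png

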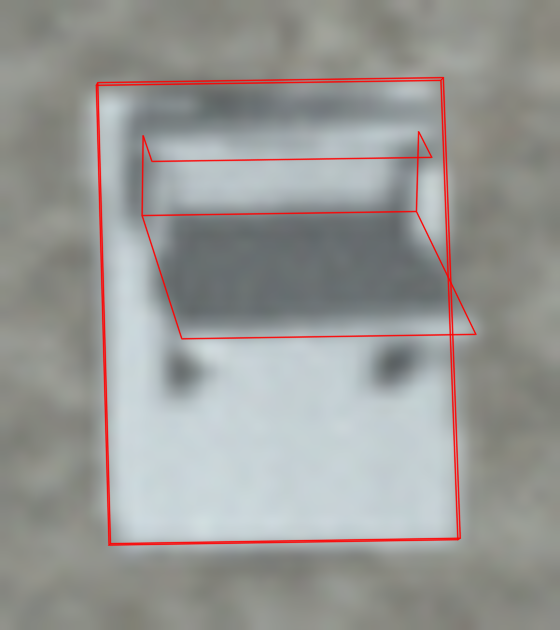

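View pics/o_s4.png

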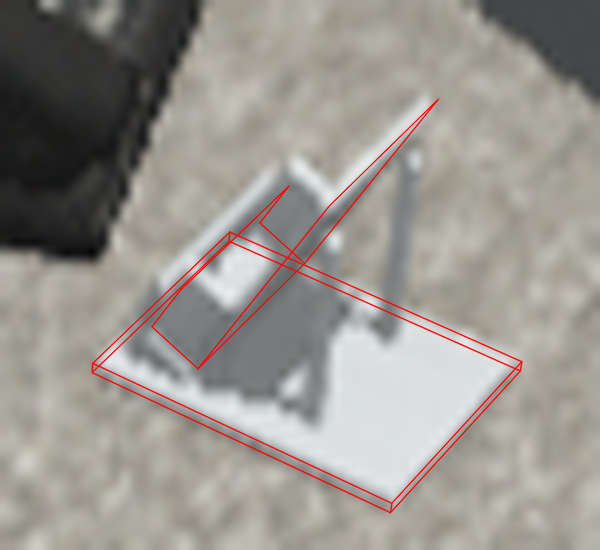

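```bash
python3 -m jog '[[0.035,0.015,0,-4,-1],[0.07,0.03,0,-8,-1],[0.105,0.045,0,-12,-1],[0.14,0.06,0,-16,-1],[0.175,0.075,0,-20,-1],[0.21,0.09,0,-24,-1],[0.245,0.105,0,-28,-1],[0.28,0.12,0,-32,-1],[0.315,0.135,0,-35,-1],[0.35,0.15,0,-36.9,-1]]'; python3 -m jog '[[0.036,0.015,-0.03,0,-1],[0.036,0.015,-0.06,0,-1],[0.036,0.015,-0.09,0,-1],[0.036,0.015,-0.12,0,-1],[0.036,0.015,-0.15,0,-1],[0.036,0.015,-0.15,0,-1],[0.036,0.015,-0.15,0,-1]]'
cat > st.py <<'E'
from h import *
s=arm.state(); print(round(s['time'],2),'tcp',np.round(s['tcp_pos'],4),'zaxis yaw',round(float(np.degrees(np.arctan2(s['tcp_rot'][1][2],s['tcp_rot'][0][2]))),2),'F',np.round(s['wrist_force'],2),'w',round(s['width'],4),'j',np.round(s['joints'],0))
E
python3 st.py
```

```text
time: 0.93
tcp_pos: [0.5167, -0.3994, 0.2478]
tcp_rot: [[-0.938, -0.001, -0.347], [0.347, 0.001, -0.938], [0.001, -1.0, -0.0]]
wrist_force: [0.0, -0.2, 0.6]
width: 0.0002
time: 1.52
tcp_pos: [0.5499, -0.3845, 0.0961]
tcp_rot: [[-0.939, -0.005, -0.345], [0.345, 0.004, -0.939], [0.006, -1.0, -0.002]]
wrist_force: [0.2, -0.6, 0.8]
width: 0.0002
1.52 tcp [ 0.5499 -0.3845  0.0961] zaxis yaw -110.18 F [ 0.2  -0.64  0.78] w 0.0002 j [-39.  33.  84.   0.  63.  72.]
```

```bash
cat > snap.py <<'E'
import sys
from h import *
t=sys.argv[1]
for a in sys.argv[2:]:
    n,w=a.split(':'); im=arm.read_camera(n); cv2.imwrite(f'pics/{n}{t}.png',im[:,:,::-1])
    x0,y0,x1,y1,k=map(int,w.split(',')); crop(im,x0,y0,x1,y1,k,f'pics/c_{n}{t}.png')
E
python3 snap.py 1 scene:330,90,430,190,6 top:380,160,480,245,6
```

```text
(no output)
```

View pics/c_scene1.png

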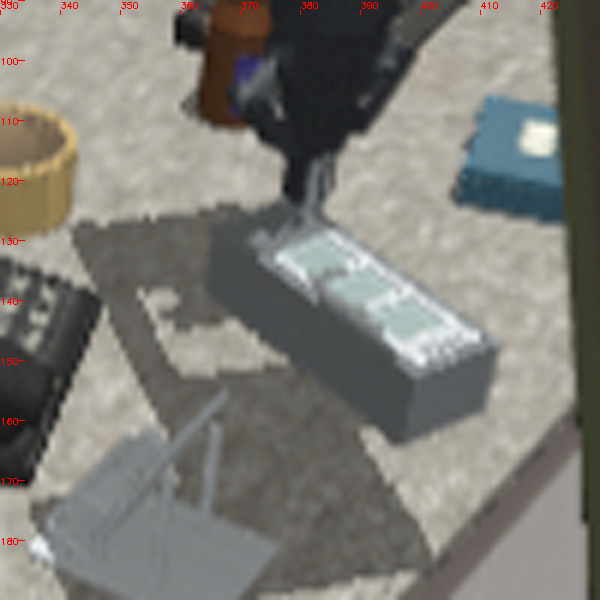

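View pics/c_top1.png

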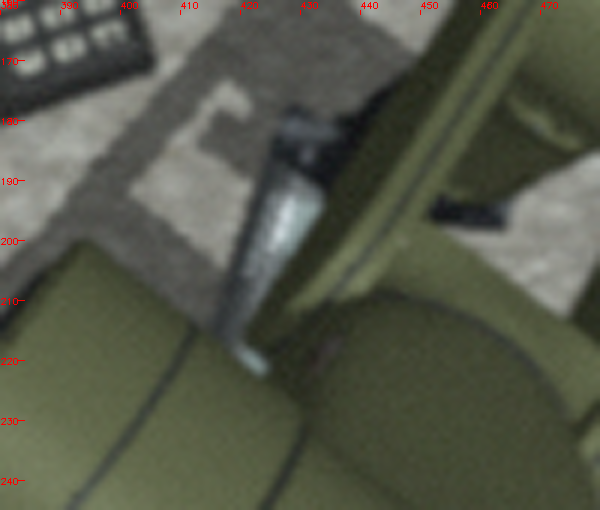

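```bash
python3 - <<'E'
from h import *
s=arm.state(); p=np.array(s['tcp_pos']); 
print(proj('scene',[p-[0,0,.017],p,p+[0,0,.04]]))
import sys
im=cv2.imread('pics/scene1.png')[:,:,::-1]; crop(im,355,95,405,145,14,'pics/c2.png',5)
E
```

```text
[[380.42076221 122.46050709]
 [381.03331082 118.3372528 ]
 [382.51243487 108.36733679]]
```

View pics/c2.png

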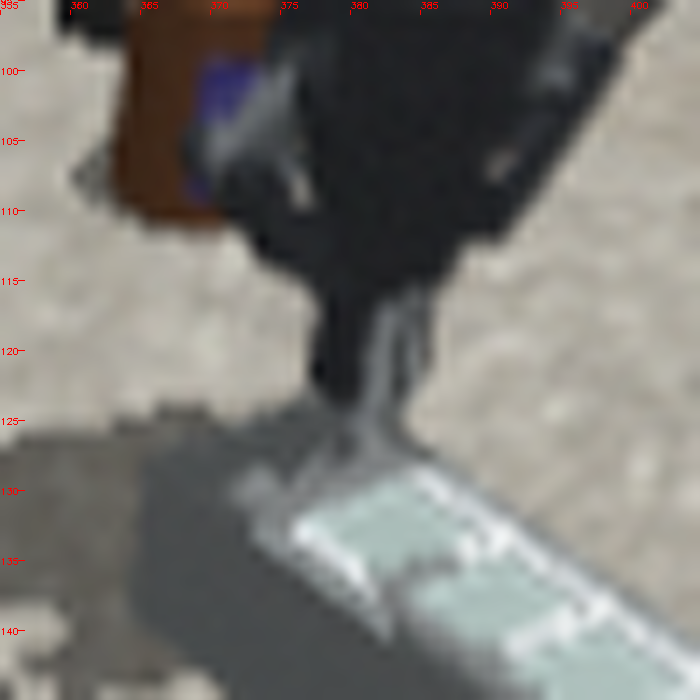

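```bash
python3 -m jog '[[0.001,-0.001,-0.01,0,-1],[0.001,-0.001,-0.02,0,-1],[0.001,-0.001,-0.024,0,-1],[0.001,-0.001,-0.028,0,-1]]';python3 -m jog '[[0,0,-0.003,0,-1],[0,0,-0.006,0,-1],[0,0,-0.009,0,-1],[0,0,-0.012,0,-1]]'
```

```text
time: 1.95
tcp_pos: [0.5521, -0.3866, 0.07]
tcp_rot: [[-0.939, -0.0, -0.345], [0.345, 0.0, -0.939], [0.0, -1.0, -0.0]]
wrist_force: [-0.5, -1.3, -0.2]
width: 0.0002
time: 2.28
tcp_pos: [0.5525, -0.3868, 0.0581]
tcp_rot: [[-0.939, 0.0, -0.345], [0.345, -0.0, -0.939], [-0.0, -1.0, 0.0]]
wrist_force: [-0.8, 0.1, -0.3]
width: 0.0002
```

```bash
python3 -m jog '[[0,0,-0.003,0,-1],[0,0,-0.006,0,-1],[0,0,-0.009,0,-1],[0,0,-0.012,0,-1]]';python3 snap.py 2 scene:350,95,420,165,9
```

```text
time: 2.62
tcp_pos: [0.5542, -0.3878, 0.0476]
tcp_rot: [[-0.939, 0.004, -0.345], [0.345, -0.003, -0.939], [-0.004, -1.0, 0.001]]
wrist_force: [2.3, 1.0, 12.0]
width: -0.0003
```

View pics/c_scene2.png

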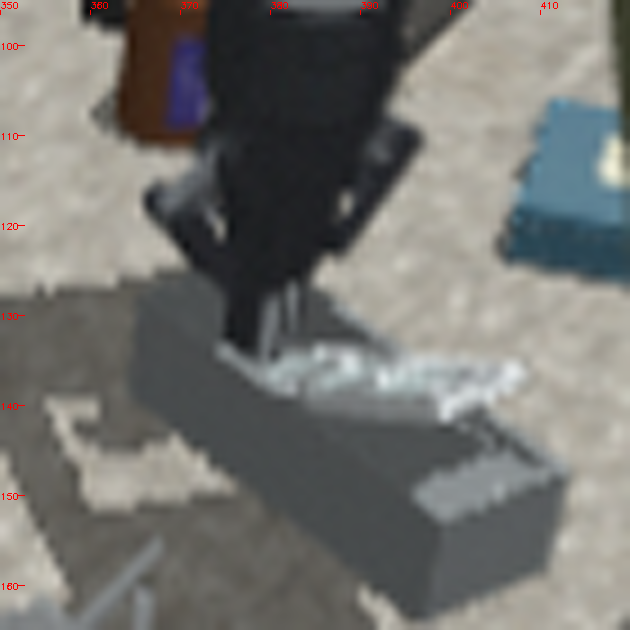

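```bash
python3 -m jog '[[0,0,0.004,0,-1],[0,0,0.01,0,-1],[-0.002,0.001,0.02,0,-1],[-0.002,0.001,0.04,0,-1],[-0.002,0.001,0.08,0,-1],[-0.002,0.001,0.08,0,-1],[-0.002,0.001,0.08,0,-1]]';python3 snap.py 3 scene:350,95,420,165,9
```

```text
time: 3.25
tcp_pos: [0.552, -0.387, 0.1303]
tcp_rot: [[-0.939, 0.005, -0.345], [0.345, -0.004, -0.939], [-0.007, -1.0, 0.002]]
wrist_force: [-0.2, -0.3, 0.3]
width: 0.0003
```

View pics/c_scene3.png

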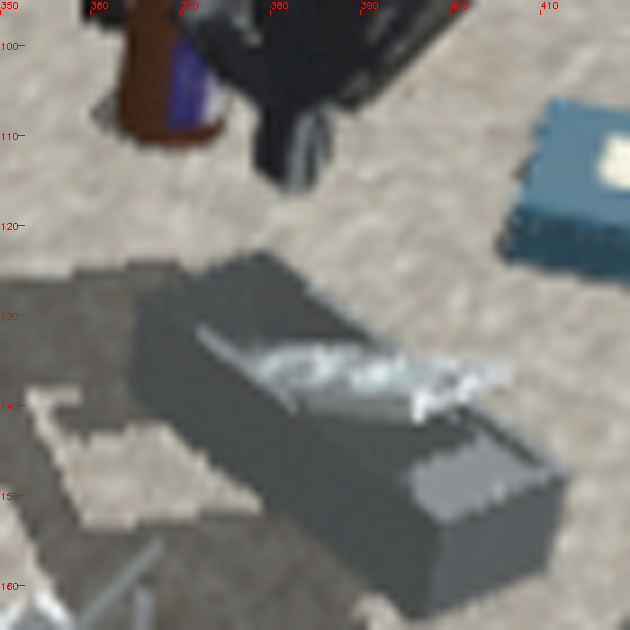

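```bash
python3 - <<'E'
from ov import *
p=np.array([.506,-.3693,np.radians(-20.2)])
c,s=np.cos(np.radians(27)),np.sin(np.radians(27))
def car(d): # d: distance of lower end down the ramp
    u=np.array([c,0,-s]);n=np.array([s,0,c]);r=np.array([0,0,44.])
    P=[[ (r+u*a+n*h+np.array([0,y,0])).tolist() for h in(0,8) for y in(-25,25)] for a in(d,d-150)]
    P=P[0]+P[1]
    return [(P[i],P[j]) for i in range(8) for j in range(i) if bin(i^j).count('1')==1]
im=cv2.imread('pics/scene3.png')
overlay('scene',im,[(p,car(85),(0,0,255)),(p,box(-91,91,-33,33,0,51),(0,255,0))],(360,115,420,165),12,'pics/o_s5.png')
E
```

```text
(no output)
```

View pics/o_s5.png

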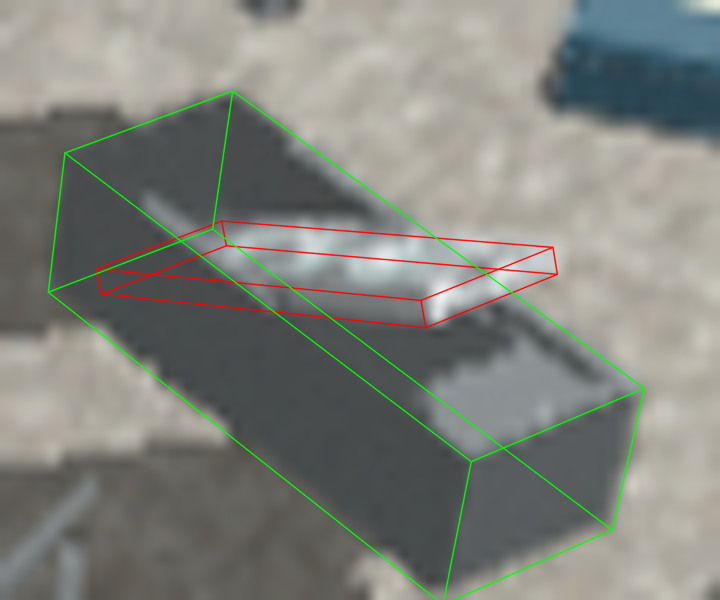

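```bash
python3 -m jog '[[-0.03,0.011,0,0,1],[-0.06,0.022,0,0,1],[-0.087,0.033,0,0,1],[-0.087,0.033,0,0,1],[-0.087,0.033,0,0,1],[-0.087,0.033,-0.02,0,1],[-0.087,0.033,-0.04,0,1],[-0.087,0.033,-0.0585,0,1],[-0.087,0.033,-0.0585,0,1]]'; python3 snap.py 4 scene:350,95,430,165,9 top:380,160,480,245,6
```

```text
time: 4.05
tcp_pos: [0.4623, -0.3514, 0.0641]
tcp_rot: [[-0.939, -0.005, -0.345], [0.345, 0.004, -0.939], [0.006, -1.0, -0.002]]
wrist_force: [-0.8, 0.6, 0.7]
width: 0.0855
```

View pics/c_scene4.png

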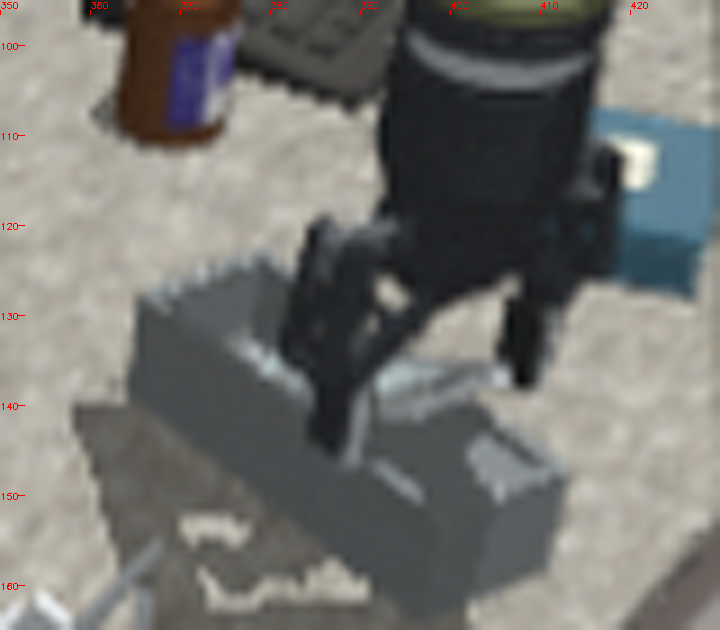

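View pics/c_top4.png

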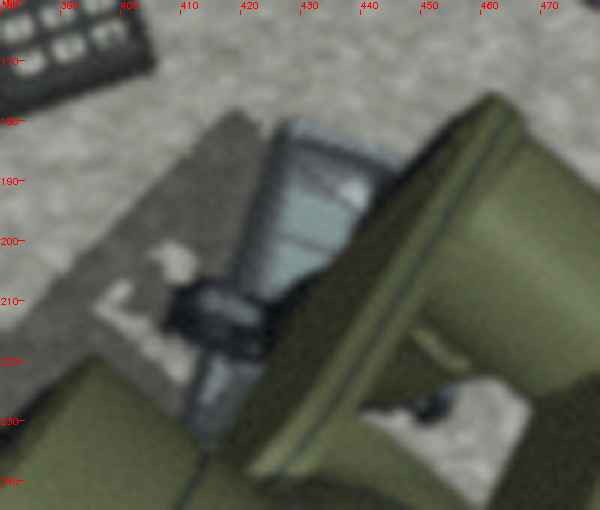

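```bash
python3 st.py; python3 -m jog '[[0,0,0.002,0,1],[0,0,0.002,0,1]]'
```

```text
4.15 tcp [ 0.4637 -0.3527  0.0669] zaxis yaw -110.17 F [ 1.14 -0.56  1.07] w 0.0853 j [-41.  29.  98.   0.  53.  69.]
time: 4.32
tcp_pos: [0.4647, -0.3537, 0.0712]
tcp_rot: [[-0.939, 0.002, -0.345], [0.345, -0.002, -0.939], [-0.003, -1.0, 0.001]]
wrist_force: [0.2, -0.3, -0.4]
width: 0.0855
```

```bash
python3 -m jog '[[0,0,-0.001,0,0.3],[0,0,-0.001,0,0],[0,0,-0.001,0,-0.2],[0,0,-0.001,0,-0.4],[0,0,-0.001,0,-0.6],[0,0,-0.001,0,-1],[0,0,-0.001,0,-1],[0,0,-0.001,0,-1]]'; python3 -m jog '[[0,0,0,0,-1],[0,0,0,0,-1]]'
```

```text
time: 4.98
tcp_pos: [0.463, -0.3539, 0.0697]
tcp_rot: [[-0.939, -0.0, -0.345], [0.345, -0.002, -0.939], [-0.001, -1.0, 0.002]]
wrist_force: [-4.1, -3.5, 4.2]
width: 0.0487
time: 5.15
tcp_pos: [0.463, -0.3538, 0.0696]
tcp_rot: [[-0.939, -0.0, -0.345], [0.345, -0.002, -0.939], [-0.001, -1.0, 0.002]]
wrist_force: [-3.7, -3.0, 4.8]
width: 0.0489
```

```bash
python3 -m jog '[[0,0,0.005,0,-1],[0,0,0.01,0,-1],[0,0,0.015,0,-1],[0,0,0.02,0,-1],[0,0,0.025,0,-1],[0,0,0.025,0,-1],[0,0,0.025,0,-1]]'; python3 snap.py 5 scene:350,95,430,165,9 
```

```text
time: 5.73
tcp_pos: [0.4637, -0.3527, 0.0944]
tcp_rot: [[-0.939, 0.001, -0.345], [0.345, -0.0, -0.939], [-0.001, -1.0, 0.0]]
wrist_force: [-1.6, -2.2, -1.3]
width: 0.0487
```

View pics/c_scene5.png

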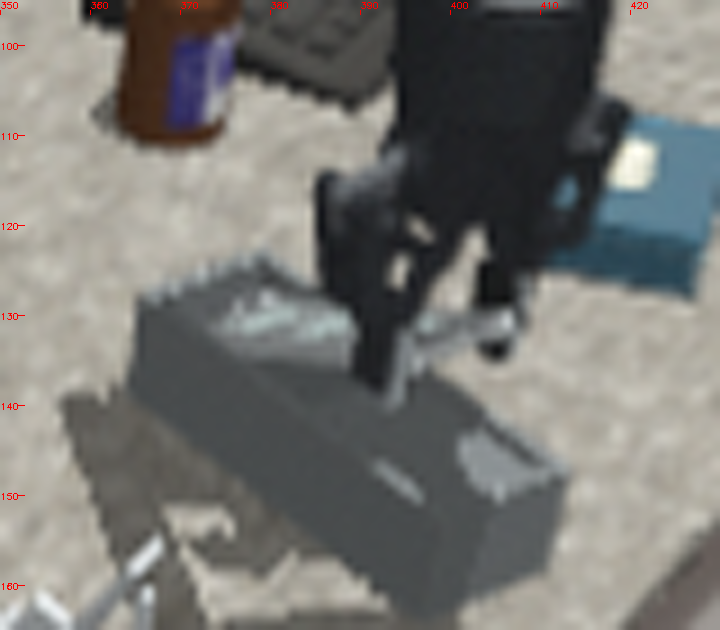

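```bash
python3 -m jog '[[0.002,-0.0007,-0.001,0,-1],[0.0038,-0.0014,-0.002,0,-1],[0.0056,-0.0021,-0.002,0,-1],[0.0075,-0.0028,-0.002,0,-1],[0.0075,-0.0028,-0.002,0,-1]]'; python3 -m jog '[[0.002,-0.0007,0,0,-1],[0.0038,-0.0014,0,0,-1],[0.0038,-0.0014,0,0,-1]]' 
```

```text
time: 6.2
tcp_pos: [0.4691, -0.3549, 0.091]
tcp_rot: [[-0.939, -0.004, -0.345], [0.345, 0.002, -0.939], [0.005, -1.0, -0.0]]
wrist_force: [-5.7, -3.0, 0.6]
width: 0.0485
time: 6.45
tcp_pos: [0.4702, -0.3553, 0.0905]
tcp_rot: [[-0.939, -0.01, -0.344], [0.344, 0.004, -0.939], [0.01, -1.0, -0.0]]
wrist_force: [-10.9, -2.9, 2.2]
width: 0.0485
```

```bash
python3 -m jog '[[0.003,-0.001,0.003,0,-1],[0.0055,-0.002,0.006,0,-1],[0.008,-0.003,0.009,0,-1],[0.0105,-0.0039,0.012,0,-1],[0.0105,-0.0039,0.012,0,-1]]'; python3 snap.py 6 scene:350,95,430,165,9 
```

```text
time: 6.87
tcp_pos: [0.4811, -0.3594, 0.1026]
tcp_rot: [[-0.939, -0.009, -0.344], [0.344, 0.004, -0.939], [0.01, -1.0, -0.001]]
wrist_force: [-10.0, -4.0, 0.5]
width: 0.0487
```

View pics/c_scene6.png

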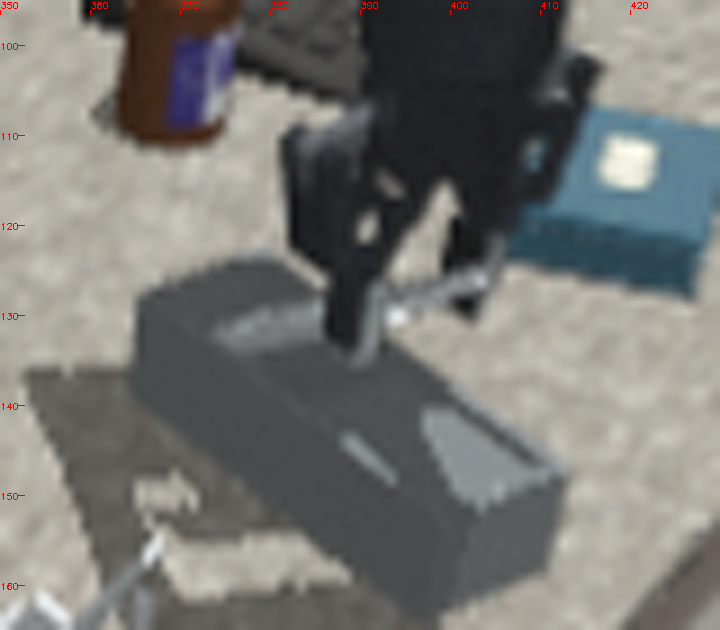

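```bash
python3 -m jog '[[0.0037,-0.0013,0.0044,0,-1],[0.0073,-0.0027,0.0088,0,-1],[0.011,-0.004,0.0132,0,-1],[0.0146,-0.0054,0.0176,0,-1],[0.019,-0.007,0.0213,0,-1],[0.0234,-0.0086,0.025,0,-1],[0.0278,-0.0102,0.0286,0,-1],[0.0322,-0.0118,0.0322,0,-1],[0.0322,-0.0118,0.0322,0,-1]]'; python3 snap.py 7 scene:350,85,430,155,9 
```

```text
time: 7.67
tcp_pos: [0.516, -0.3722, 0.1352]
tcp_rot: [[-0.939, -0.004, -0.344], [0.344, 0.002, -0.939], [0.005, -1.0, -0.0]]
wrist_force: [-5.4, -2.7, -0.1]
width: 0.0489
```

View pics/c_scene7.png

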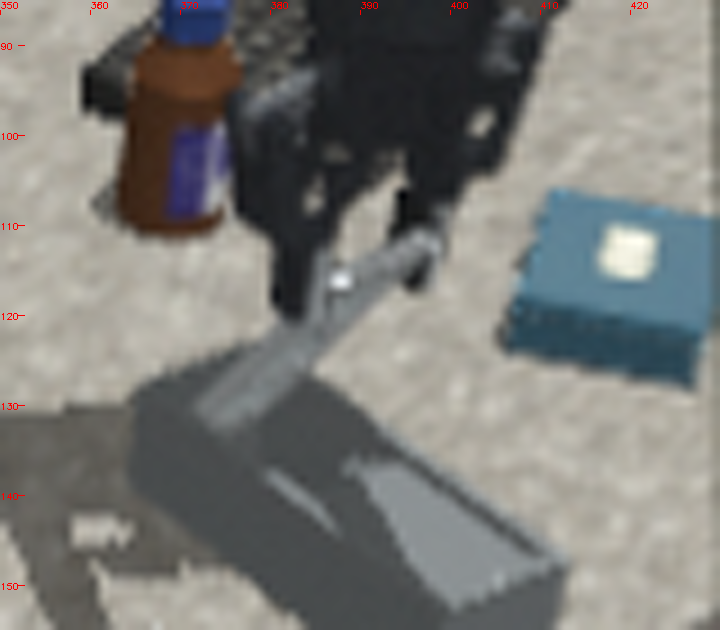

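```bash
python3 -m jog '[[0.0035,-0.0013,0.0025,0,-1],[0.007,-0.0026,0.005,0,-1],[0.0105,-0.0039,0.007,0,-1],[0.0145,-0.0053,0.009,0,-1],[0.0145,-0.0053,0.009,0,-1]]'; python3 -m jog '[[-0.002,0.0007,0.01,0,-1],[-0.002,0.0007,0.03,0,-1],[-0.002,0.0007,0.06,0,-1],[-0.002,0.0007,0.09,0,-1],[-0.002,0.0007,0.09,0,-1],[-0.002,0.0007,0.09,0,-1]]'; python3 snap.py 8 scene:330,50,430,150,7 
```

```text
time: 8.13
tcp_pos: [0.5301, -0.3774, 0.1438]
tcp_rot: [[-0.939, -0.005, -0.344], [0.344, 0.002, -0.939], [0.005, -1.0, -0.0]]
wrist_force: [-5.6, -3.4, -2.4]
width: 0.0486
time: 8.63
tcp_pos: [0.5317, -0.377, 0.2373]
tcp_rot: [[-0.939, 0.005, -0.344], [0.344, -0.001, -0.939], [-0.005, -1.0, -0.0]]
wrist_force: [-0.7, 0.1, -1.6]
width: 0.0488
```

View pics/c_scene8.png

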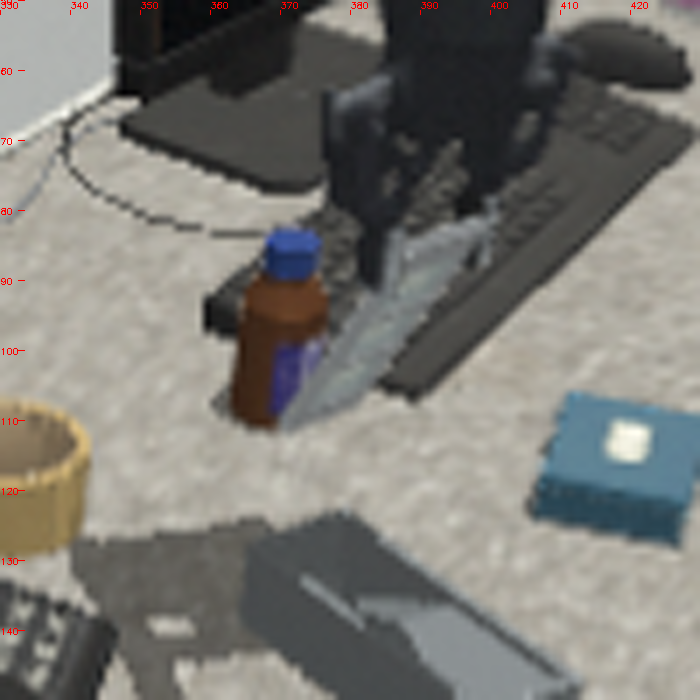

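```bash
cat > held.py <<'E'
from ov import *
def carseg(G,yaw,th,L,h=0,full=False):
    # G: world grasp point; yaw deg of carrier heading; th tilt deg; L distance G->lower end; h offset normal (m)
    y=np.radians(yaw);t=np.radians(th)
    ex=np.array([np.cos(y),np.sin(y),0]);ey=np.array([-np.sin(y),np.cos(y),0]);ez=np.array([0,0,1.])
    u=np.cos(t)*ex-np.sin(t)*ez; n=np.sin(t)*ex+np.cos(t)*ez
    P=[G+u*a+n*(h+b)+ey*c for a in(L,L-.15) for b in(-.004,.004) for c in(-.025,.025)]
    return [(P[i],P[j]) for i in range(8) for j in range(i) if bin(i^j).count('1')==1]
def draw(n,im,sets,win,k,f):
    x0,y0,x1,y1=win; c=cv2.resize(im[y0:y1,x0:x1],None,fx=k,fy=k,interpolation=cv2.INTER_CUBIC)
    for segs,col in sets:
        for s in segs:
            q=(proj(n,s)+.5-[x0,y0])*k
            cv2.line(c,*[tuple(int(v) for v in np.round(t*16)) for t in q],col,1,cv2.LINE_AA,4)
    cv2.imwrite(f,c)
E
python3 - <<'E'
from held import *
s=arm.state();G=np.array(s['tcp_pos'])+[0,0,.002];print(s['tcp_pos'])
im=cv2.imread('pics/scene8.png')
draw('scene',im,[(carseg(G,-20.2,65,.136),(0,0,255)),(carseg(G,-20.2,58,.136),(0,255,0))],(350,65,410,125),11,'pics/o8.png')
E
```

```text
[ 0.53050273 -0.37633258  0.23533674]
```

View pics/o8.png

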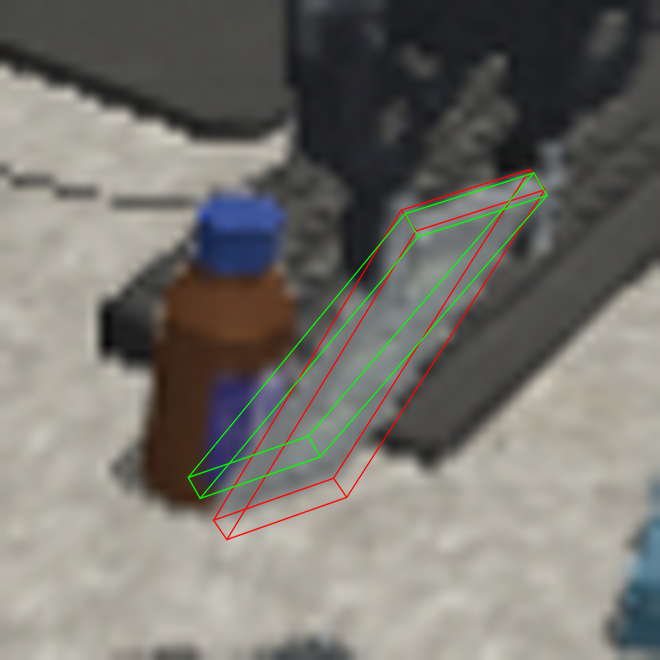

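```bash
python3 -m jog '[[-0.006,0.035,0.015,3.5,-1],[-0.012,0.07,0.025,7,-1],[-0.018,0.105,0.025,10.5,-1],[-0.024,0.14,0.025,14,-1],[-0.03,0.175,0.025,17.5,-1],[-0.036,0.21,0.025,21.7,-1],[-0.04,0.23,0.025,21.7,-1],[-0.04,0.23,0.025,21.7,-1],[-0.04,0.23,0.025,21.7,-1],[-0.04,0.23,0.025,21.7,-1]]'; python3 st.py; python3 snap.py 9 scene:300,80,420,200,6 top:300,150,420,245,6 
```

```text
time: 9.52
tcp_pos: [0.4897, -0.1471, 0.259]
tcp_rot: [[-1.0, -0.001, 0.027], [-0.027, 0.001, -1.0], [0.001, -1.0, -0.001]]
wrist_force: [0.8, -1.7, -1.5]
width: 0.0486
9.52 tcp [ 0.4897 -0.1471  0.259 ] zaxis yaw -88.45 F [ 0.82 -1.7  -1.53] w 0.0486 j [-21.  12.  93.  -0.  75.  67.]
```

View pics/c_scene9.png

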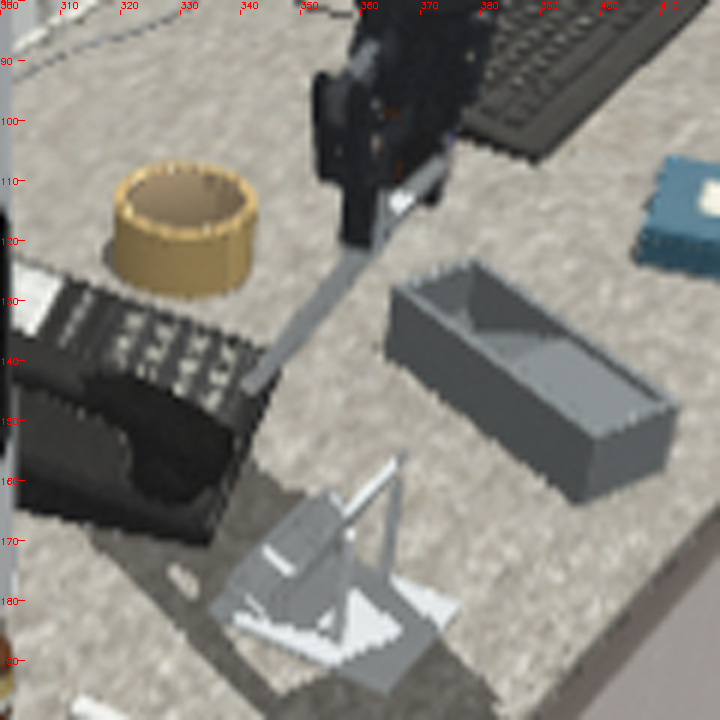

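View pics/c_top9.png

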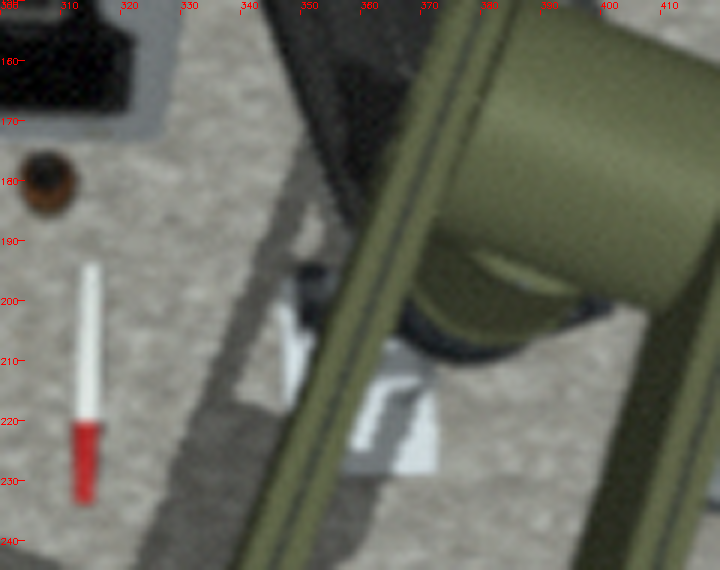

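```bash
python3 - <<'E'
from held import *
s=arm.state();G=np.array(s['tcp_pos'])+[0,0,.002]
im=cv2.imread('pics/scene9.png')
draw('scene',im,[(carseg(G,1.55,64,.132),(0,0,255)),(carseg(G,1.55,60,.132),(0,255,0))],(335,95,385,150),12,'pics/o9.png')
E
```

```text
(no output)
```

View pics/o9.png

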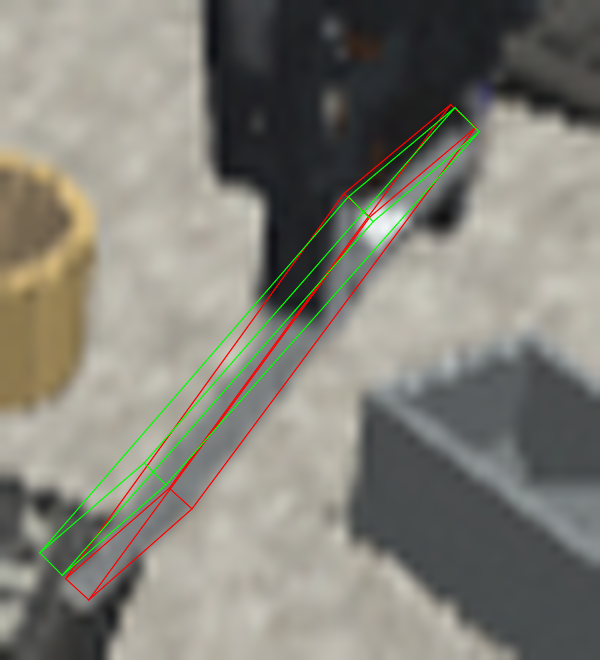

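```bash
python3 - <<'E'
from held import *
im=cv2.imread('pics/scene9.png')[:,:,::-1]
crop(im,335,100,380,150,14,'pics/c9.png',5)
E
```

```text
(no output)
```

View pics/c9.png

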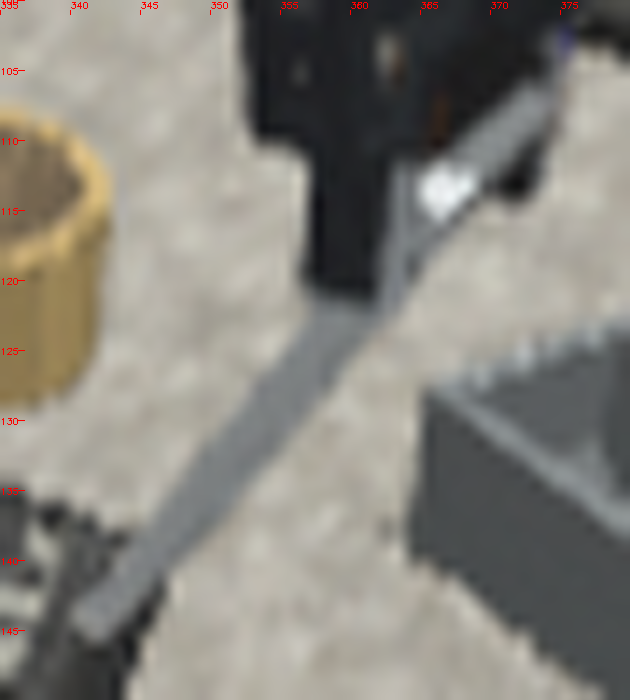

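```bash
python3 - <<'E'
from held import *
s=arm.state();G=np.array(s['tcp_pos'])+[0,0,.002]
im=cv2.imread('pics/scene9.png')
draw('scene',im,[(carseg(G,1.55,62,.137),(0,0,255))],(335,95,385,150),12,'pics/o9b.png')
E
```

```text
(no output)
```

View pics/o9b.png

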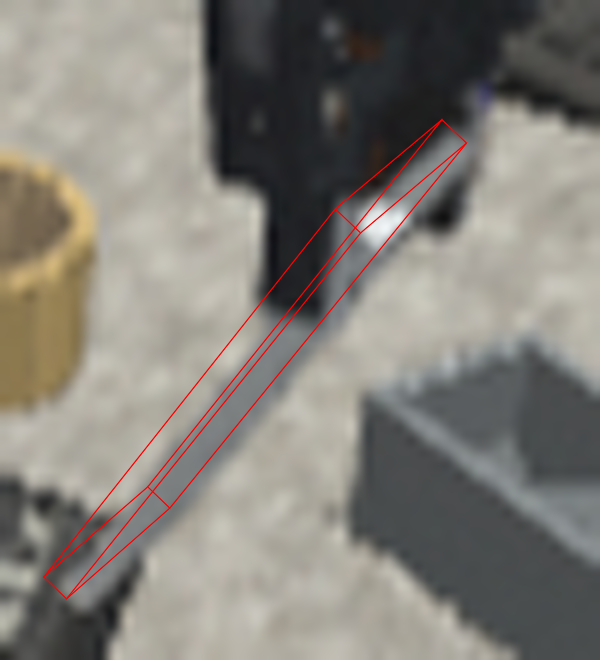

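```bash
python3 -m jog '[[-0.024,0.0003,0,0,-1],[-0.048,0.0005,0,0,-1],[-0.072,0.0005,-0.005,0,-1],[-0.072,0.0005,-0.015,0,-1],[-0.072,0.0005,-0.015,0,-1]]'; python3 -m jog '[[0.006,0,-0.0135,0,-1],[0.0125,0,-0.027,0,-1],[0.0187,0,-0.04,0,-1],[0.025,0,-0.0535,0,-1],[0.025,0,-0.0535,0,-1],[0.025,0,-0.0535,0,-1]]';  python3 st.py; python3 snap.py 10 scene:320,90,400,200,7
```

```text
time: 10.03
tcp_pos: [0.4158, -0.1471, 0.2435]
tcp_rot: [[-1.0, -0.003, 0.024], [-0.024, 0.001, -1.0], [0.003, -1.0, -0.001]]
wrist_force: [-0.2, -0.8, -1.7]
width: 0.0487
time: 10.53
tcp_pos: [0.4434, -0.1473, 0.191]
tcp_rot: [[-1.0, -0.001, 0.026], [-0.026, 0.001, -1.0], [0.001, -1.0, -0.001]]
wrist_force: [-0.1, -0.0, -1.0]
width: 0.0485
10.53 tcp [ 0.4434 -0.1473  0.191 ] zaxis yaw -88.51 F [-0.06 -0.02 -1.03] w 0.0485 j [-24.  12. 103.  -0.  64.  65.]
```

View pics/c_scene10.png

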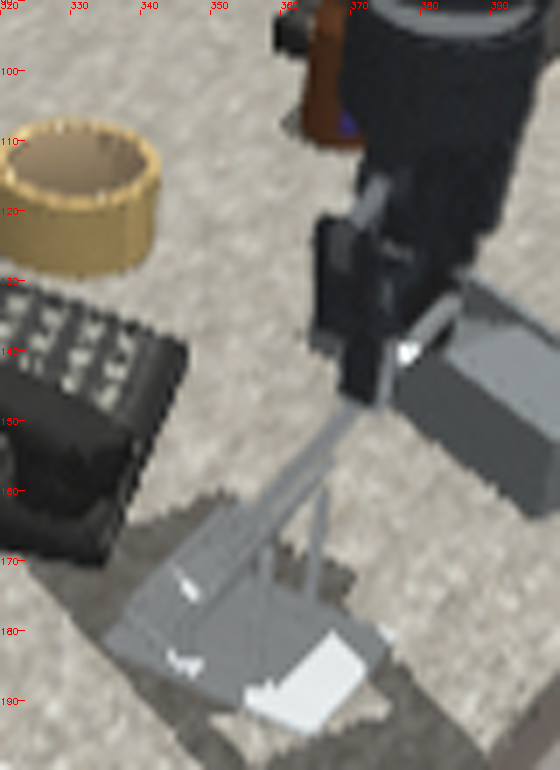

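```bash
python3 - <<'E'
from held import *
s=arm.state();G=np.array(s['tcp_pos'])+[0,0,.002]
im=cv2.imread('pics/scene10.png')
im=np.clip((im.astype(float)-60)*1.8,0,255).astype(np.uint8)
cv2.imwrite('pics/c10.png',cv2.resize(im[140:195,325:385],None,fx=13,fy=13,interpolation=cv2.INTER_CUBIC))
R=np.array([.497,-.1453,np.radians(1.5)])
rs=[(loc(R,[a])[0],loc(R,[b])[0]) for a,b in restseg()]
draw('scene',im,[(carseg(G,1.55,63,.133,-.004),(0,0,255)),(rs,(0,255,0))],(325,140,385,195),13,'pics/o10.png')
E
```

View pics/c10.png

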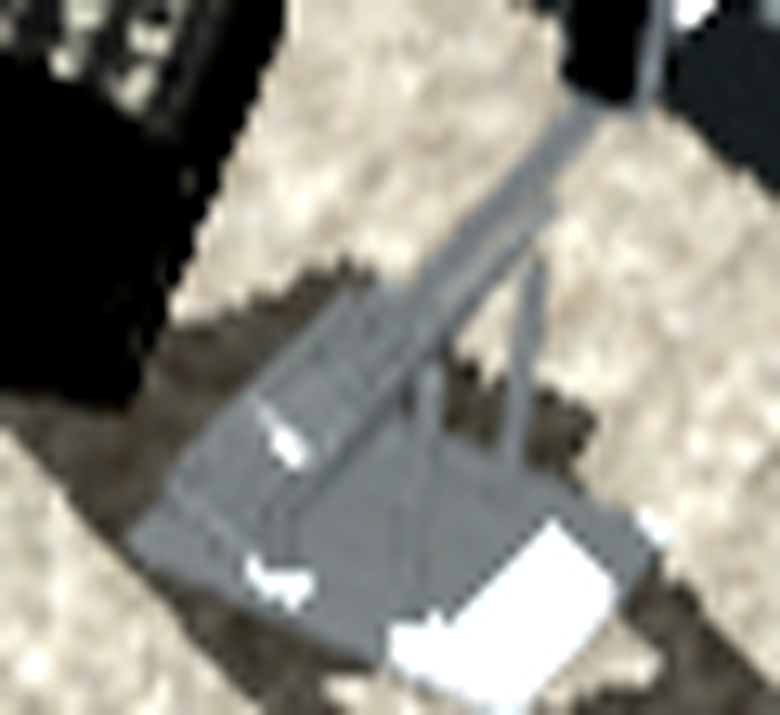

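View pics/o10.png

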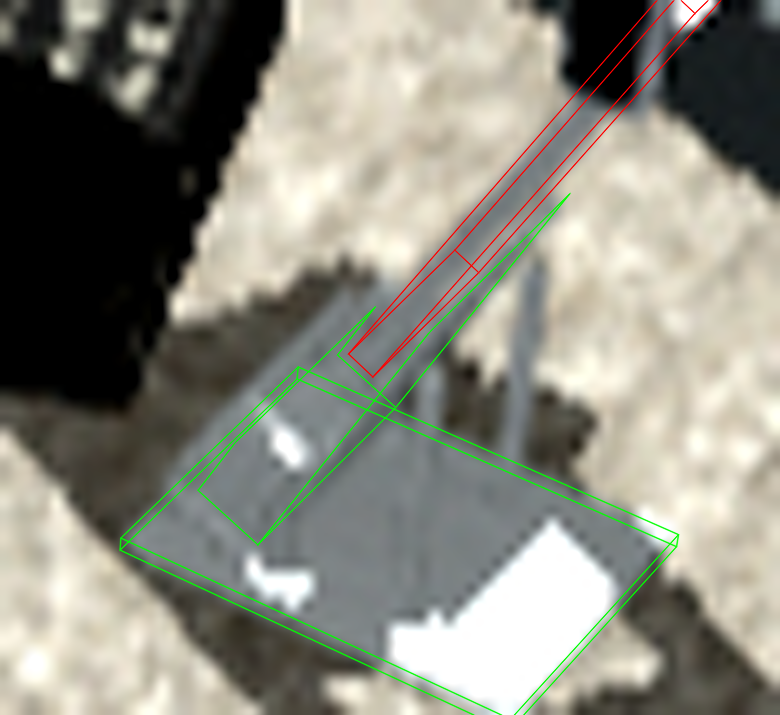

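```bash
python3 -m jog '[[0.006,0,-0.0125,0,-1],[0.0118,0,-0.025,0,-1],[0.0175,0.0003,-0.0375,0,-1],[0.02,0.0005,-0.043,0,-1],[0.0223,0.0005,-0.0475,0,-1],[0.0223,0.0005,-0.0475,0,-1]]'; python3 -m jog '[[0.0008,0,-0.0018,0,-1],[0.0017,0,-0.0036,0,-1],[0.0017,0,-0.0036,0,-1]]'; python3 snap.py 11 scene:320,110,400,200,7
```

```text
time: 11.08
tcp_pos: [0.4666, -0.1466, 0.1444]
tcp_rot: [[-1.0, 0.002, 0.026], [-0.026, -0.001, -1.0], [-0.002, -1.0, 0.001]]
wrist_force: [1.7, -0.2, -0.4]
width: 0.0487
time: 11.33
tcp_pos: [0.4681, -0.1466, 0.1412]
tcp_rot: [[-1.0, 0.003, 0.026], [-0.026, -0.001, -1.0], [-0.003, -1.0, 0.001]]
wrist_force: [3.5, -1.3, 0.5]
width: 0.0485
```

View pics/c_scene11.png

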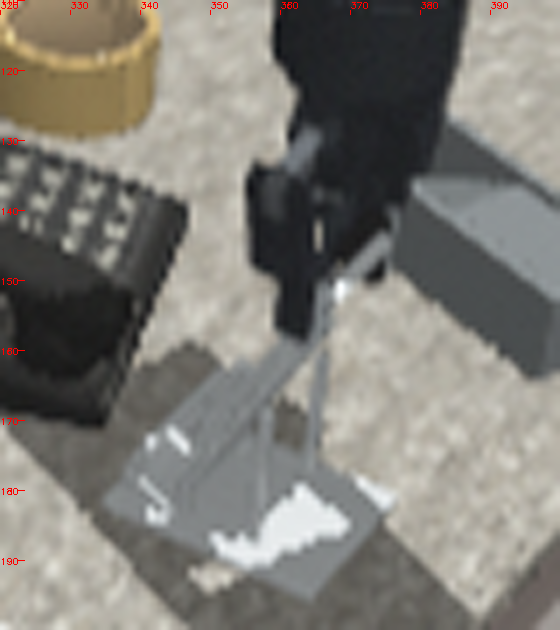

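```bash
python3 -m jog '[[0.0012,0,-0.0018,0,-1],[0.0024,0,-0.0036,0,-1],[0.0024,0,-0.0036,0,-1]]'; python3 -m jog '[[0.0012,0,-0.0018,0,-1],[0.0024,0,-0.0036,0,-1],[0.0024,0,-0.0036,0,-1]]'
```

```text
time: 11.63
tcp_pos: [0.4703, -0.1464, 0.1371]
tcp_rot: [[-1.0, 0.002, 0.026], [-0.026, -0.0, -1.0], [-0.002, -1.0, 0.001]]
wrist_force: [4.2, 0.2, 1.0]
width: 0.0485
time: 11.88
tcp_pos: [0.4711, -0.1466, 0.1355]
tcp_rot: [[-1.0, -0.001, 0.027], [-0.027, -0.001, -1.0], [0.001, -1.0, 0.001]]
wrist_force: [-4.8, 0.2, 22.8]
width: 0.0484
```

```bash
python3 -m jog '[[0,0,0.001,0,-1],[0,0,0.001,0,0.3],[0,0,0.001,0,0.5],[0,0,0.001,0,0.5],[0,0,0.001,0,0.5],[0,0,0.001,0,0.5]]'; python3 -m jog '[[0,0,0.02,0,0.6],[0,0,0.05,0,0.6],[-0.01,0,0.08,0,0.6],[-0.04,0,0.11,0,0.6],[-0.07,0,0.12,0,0.6],[-0.1,0,0.12,0,0.6]]'; python3 snap.py 12 scene:320,110,400,200,7 top:300,150,420,245,6
```

```text
time: 12.38
tcp_pos: [0.4708, -0.1459, 0.1335]
tcp_rot: [[-1.0, -0.002, 0.027], [-0.027, 0.001, -1.0], [0.002, -1.0, -0.001]]
wrist_force: [0.3, 0.7, -1.2]
width: 0.0642
time: 12.88
tcp_pos: [0.3725, -0.147, 0.2569]
tcp_rot: [[-1.0, 0.005, 0.027], [-0.027, -0.003, -1.0], [-0.005, -1.0, 0.003]]
wrist_force: [0.1, -1.4, -0.8]
width: 0.0681
```

View pics/c_scene12.png

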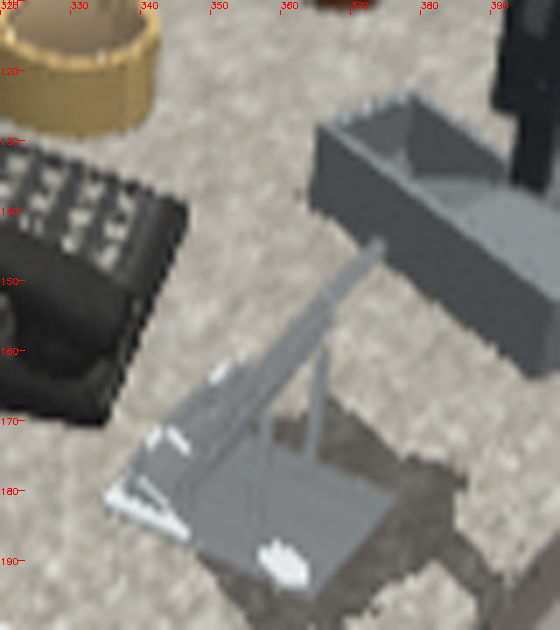

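View pics/c_top12.png

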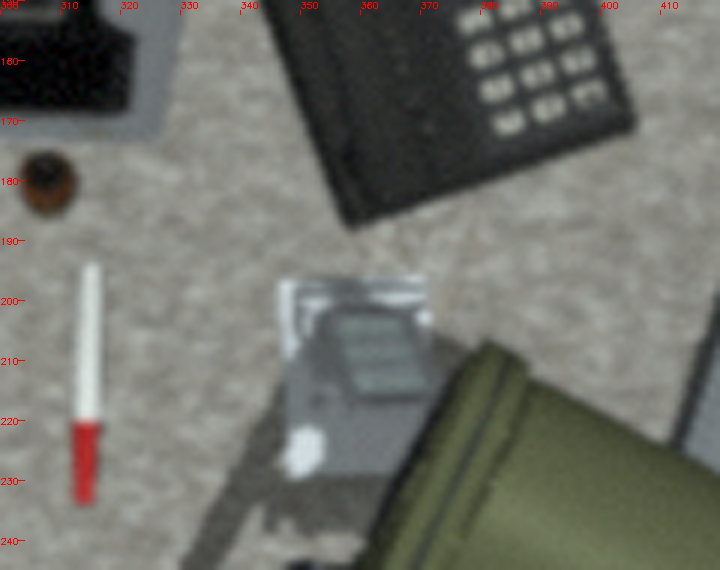

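```bash
python3 -m jog '[[0,0,0,0,1],[0,0,0,0,1],[0,0,0,0,1],[0,0,0,0,1],[0,0,0,0,1],[0,0,0,0,1]]'; python3 st.py; python3 snap.py 13 scene:320,110,400,200,7 top:300,150,420,245,6
```

```text
time: 13.48
tcp_pos: [0.3722, -0.1462, 0.2538]
tcp_rot: [[-1.0, -0.001, 0.027], [-0.027, 0.0, -1.0], [0.001, -1.0, -0.0]]
wrist_force: [-0.4, -0.2, -0.4]
width: 0.0852
13.48 tcp [ 0.3722 -0.1462  0.2538] zaxis yaw -88.45 F [-0.43 -0.16 -0.42] w 0.0852 j [-28.   3. 105.   0.  72.  61.]
```

```bash
python3 - <<'E'
from held import *
im=cv2.imread('pics/scene13.png')
R=np.array([.497,-.1453,np.radians(1.5)])
u=np.array([-.423,0,.906]);w=np.array([.906,0,.423])
rs=[(loc(R,[a])[0],loc(R,[b])[0]) for a,b in restseg()]
def g(dx,dy): return loc(R,[[22+dx,dy,13]+4*w+136*u])[0]
print(g(0,0))
draw('scene',im,[(carseg(g(0,0),1.5,65,.136),(0,0,255)),(carseg(g(4,0),1.5,65,.136),(255,0,0))],(325,130,385,195),11,'pics/o13.png')
im=cv2.imread('pics/top13.png')
draw('top',im,[(carseg(g(0,0),1.5,65,.136),(0,0,255)),(carseg(g(4,0),1.5,65,.136),(255,0,0))],(340,190,380,235),14,'pics/o13t.png')
E
```

```text
[ 0.46510693 -0.14613515  0.137908  ]
```

View pics/o13.png

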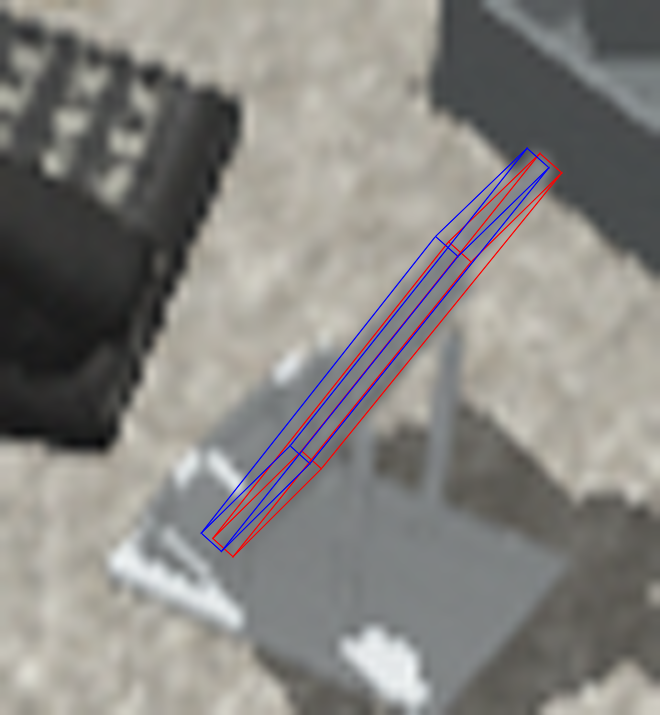

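View pics/o13t.png

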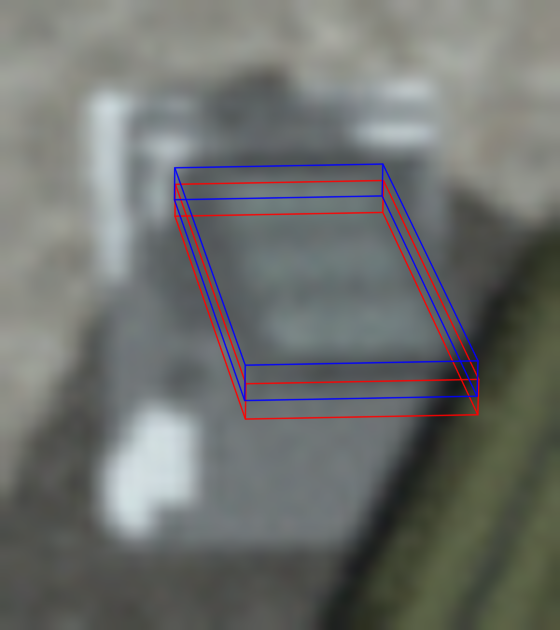

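```bash
python3 -m jog '[[0.035,0,0,0,1],[0.07,0,0,0,1],[0.096,0,0,0,1],[0.096,0,-0.03,0,1],[0.096,0,-0.06,0,1],[0.096,0,-0.09,0,1],[0.096,0,-0.105,0,1],[0.096,0,-0.117,0,1],[0.096,0,-0.117,0,1],[0.096,0,-0.117,0,1]]'; python3 st.py; python3 snap.py 14 scene:320,110,400,200,7
```

```text
time: 14.42
tcp_pos: [0.4674, -0.146, 0.1366]
tcp_rot: [[-1.0, -0.002, 0.027], [-0.027, 0.001, -1.0], [0.002, -1.0, -0.001]]
wrist_force: [0.4, -0.0, 0.2]
width: 0.0853
14.42 tcp [ 0.4674 -0.146   0.1366] zaxis yaw -88.48 F [ 0.44 -0.01  0.19] w 0.0853 j [-22.  18. 105.   0.  57.  66.]
```

View pics/c_scene14.png

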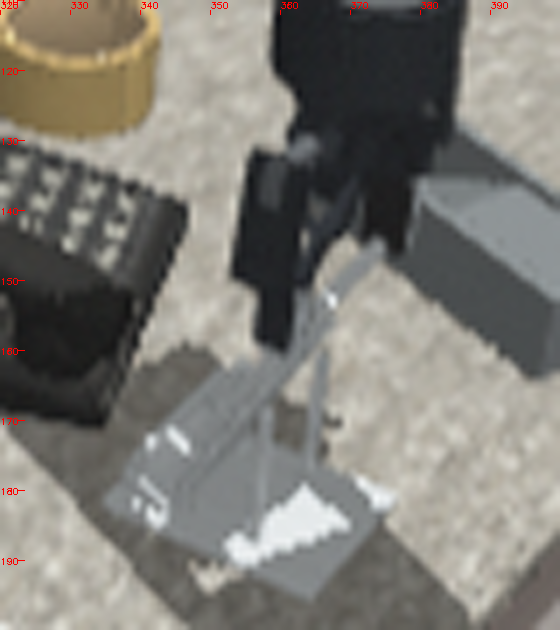

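```bash
python3 -m jog '[[0,0,0,0,0.3],[0,0,0,0,0],[0,0,0,0,-0.3],[0,0,0,0,-0.6],[0,0,0,0,-1],[0,0,0,0,-1],[0,0,0,0,-1],[0,0,0,0,-1]]'; python3 -m jog '[[0,0,0,0,-1],[0,0,0,0,-1]]'
```

```text
time: 15.13
tcp_pos: [0.4683, -0.1465, 0.1384]
tcp_rot: [[-1.0, 0.002, 0.027], [-0.027, -0.001, -1.0], [-0.002, -1.0, 0.001]]
wrist_force: [-0.4, -0.2, 6.7]
width: 0.0486
time: 15.3
tcp_pos: [0.4683, -0.1465, 0.1384]
tcp_rot: [[-1.0, 0.002, 0.027], [-0.027, -0.001, -1.0], [-0.002, -1.0, 0.001]]
wrist_force: [-0.5, -0.2, 5.9]
width: 0.049
```

```bash
python3 -m jog '[[-0.004,0,0.01,0,-1],[-0.012,0,0.03,0,-1],[-0.024,0,0.055,0,-1],[-0.036,0,0.08,0,-1],[-0.045,0,0.1,0,-1],[-0.045,0,0.135,0,-1],[-0.042,0.02,0.152,0,-1],[-0.042,0.05,0.152,0,-1],[-0.042,0.09,0.152,0,-1],[-0.042,0.12,0.152,0,-1]]'; python3 -m jog '[[0,0.04,0,-0.1,-1],[0,0.08,0,-0.2,-1],[0,0.12,0,-0.4,-1],[0,0.155,0,-0.6,-1],[0,0.18,0,-0.7,-1],[0,0.195,0,-0.7,-1],[0,0.195,0,-0.7,-1],[0,0.195,0,-0.7,-1]]'; python3 st.py; python3 snap.py 15 scene:240,130,360,280,5 top:215,150,335,240,6
```

```text
time: 16.13
tcp_pos: [0.4247, -0.0244, 0.2902]
tcp_rot: [[-1.0, 0.001, 0.025], [-0.025, 0.001, -1.0], [-0.001, -1.0, -0.001]]
wrist_force: [1.4, 0.3, -1.5]
width: 0.0484
time: 16.8
tcp_pos: [0.4249, 0.169, 0.2893]
tcp_rot: [[-1.0, -0.001, 0.017], [-0.017, -0.001, -1.0], [0.001, -1.0, 0.001]]
wrist_force: [-1.2, -0.8, -1.9]
width: 0.0488
16.8 tcp [0.4249 0.169  0.2893] zaxis yaw -89.05 F [-1.17 -0.78 -1.89] w 0.0488 j [ 16.   6.  95.  -0.  78. 105.]
```

View pics/c_scene15.png

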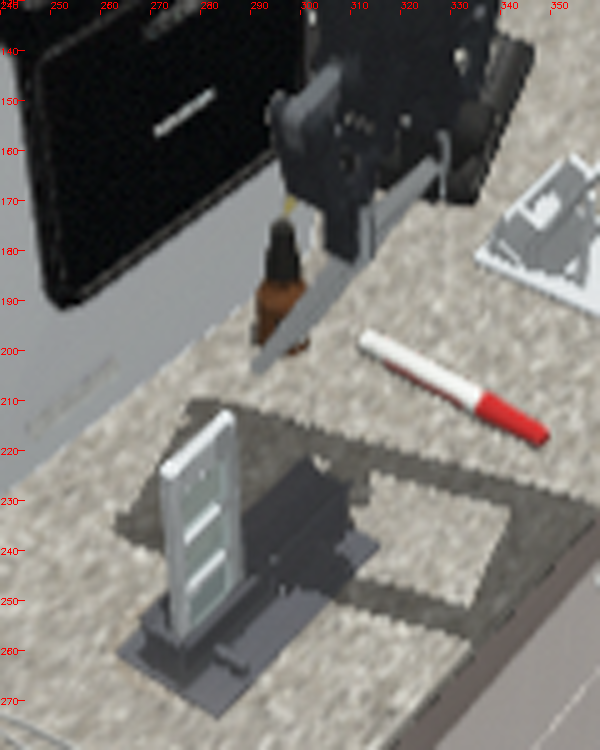

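View pics/c_top15.png

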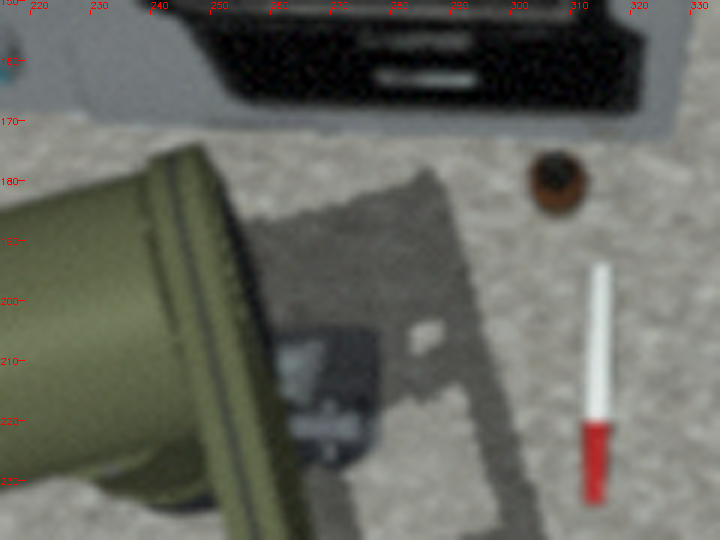

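```bash
python3 - <<'E'
from held import *
s=arm.state();G=np.array(s['tcp_pos'])+[0,0,.002]
im=cv2.imread('pics/scene15.png')
draw('scene',im,[(carseg(G,.95,65,.138),(0,0,255))],(280,150,340,210),11,'pics/o15.png')
R=np.array([.4845,.2025,np.radians(.8)])
seg=box(-35,35,-73,73,0,3)+box(-4,4,10,60,5,155)+box(-6.5,6.5,-64.5,-5.5,38,38)+box(-14,14,-64.5,-5.5,46,46)
rs=[(loc(R,[a])[0],loc(R,[b])[0]) for a,b in seg]
im=cv2.imread('pics/scene0.png')
draw('scene',im,[(rs,(0,255,0))],(255,205,325,275),10,'pics/o15r.png')
im=cv2.imread('pics/top0.png')
draw('top',im,[(rs,(0,255,0))],(225,195,285,230),13,'pics/o15t.png')
E
```

```text
(no output)
```

View pics/o15.png

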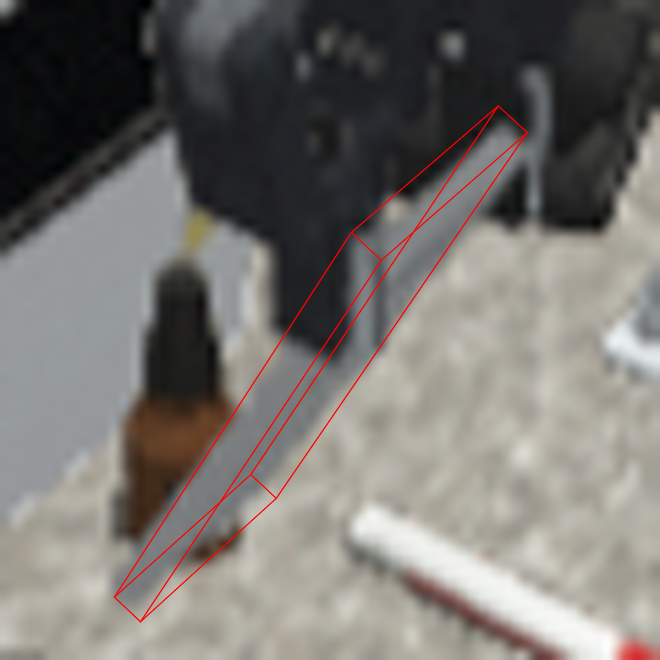

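View pics/o15r.png

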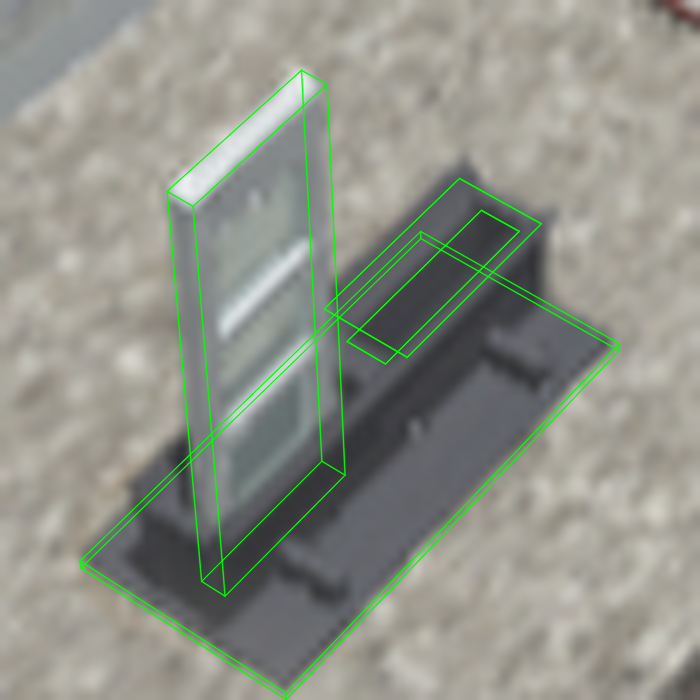

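View pics/o15t.png

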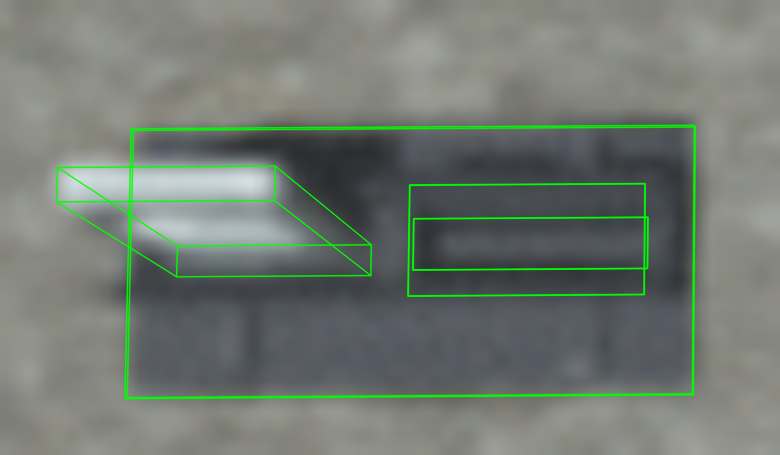

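```bash
python3 -m jog '[[0,-0.0035,-0.02,0,-1],[0,-0.0035,-0.045,0,-1],[0,-0.0035,-0.07,0,-1],[0,-0.0035,-0.09,0,-1],[0,-0.0035,-0.105,0,-1],[0,-0.0035,-0.105,0,-1],[0,-0.0035,-0.105,0,-1]]'; python3 st.py; python3 snap.py 16 scene:240,150,340,280,6
```

```text
time: 17.48
tcp_pos: [0.4252, 0.164, 0.1839]
tcp_rot: [[-1.0, -0.002, 0.012], [-0.012, -0.001, -1.0], [0.002, -1.0, 0.001]]
wrist_force: [0.9, -0.2, -0.6]
width: 0.0487
17.48 tcp [0.4252 0.164  0.1839] zaxis yaw -89.29 F [ 0.95 -0.19 -0.64] w 0.0487 j [ 16.  12. 105.  -0.  63. 105.]
```

View pics/c_scene16.png

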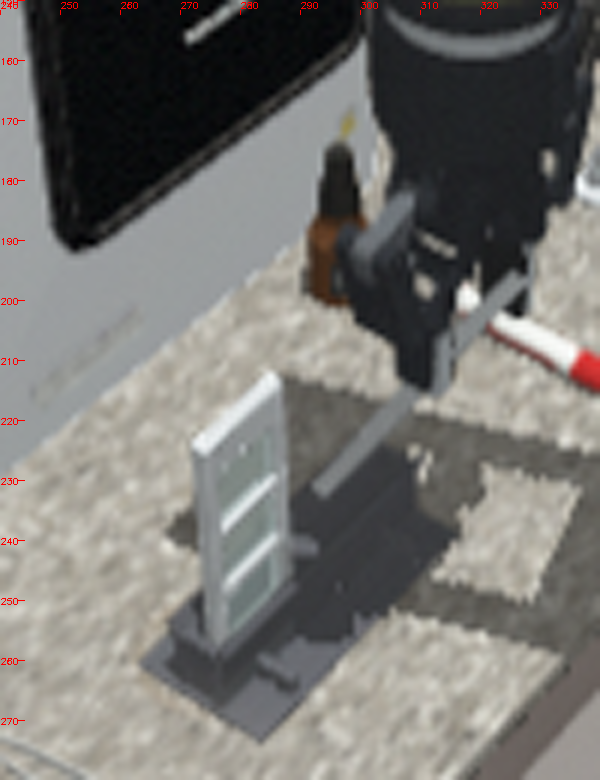

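```bash
python3 - <<'E'
from held import *
s=arm.state();G=np.array(s['tcp_pos'])+[0,0,.002]
print(s['tcp_pos'])
im=cv2.imread('pics/scene16.png')
R=np.array([.4845,.2025,np.radians(.8)])
seg=box(-6.5,6.5,-64.5,-5.5,38,38)+box(-14,14,-64.5,-5.5,46,46)
rs=[(loc(R,[a])[0],loc(R,[b])[0]) for a,b in seg]
draw('scene',im,[(carseg(G,.9,63,.138),(0,0,255)),(rs,(0,255,0))],(270,185,340,255),10,'pics/o16.png')
E
```

```text
[0.42610624 0.1644583  0.18474096]
```

View pics/o16.png

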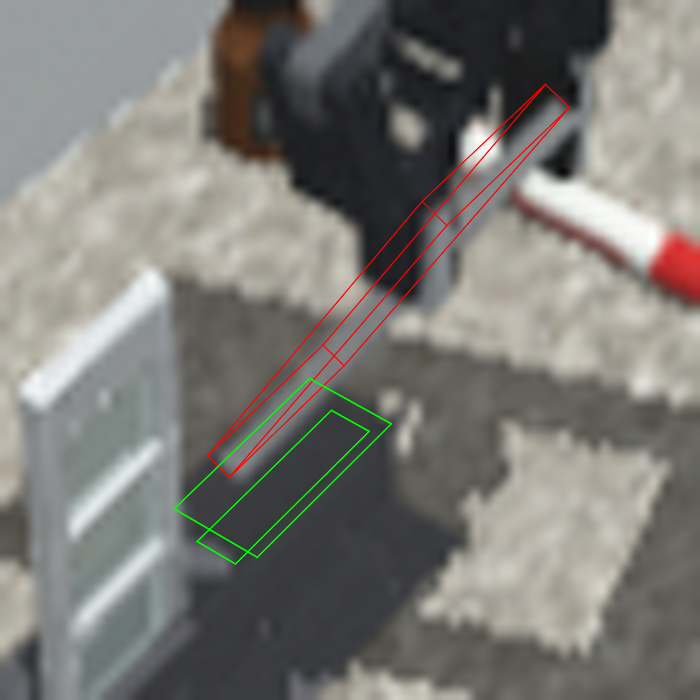

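```bash
python3 -m jog '[[-0.001,0.0005,-0.007,0,-1],[-0.0015,0.0005,-0.014,0,-1],[-0.0015,0.0005,-0.02,0,-1],[-0.0015,0.0005,-0.023,0,-1],[-0.0015,0.0005,-0.023,0,-1]]'; python3 -m jog '[[0,0,-0.002,0,-1],[0,0,-0.004,0,-1],[0,0,-0.006,0,-1],[0,0,-0.006,0,-1]]'
```

```text
time: 17.95
tcp_pos: [0.4235, 0.1657, 0.1604]
tcp_rot: [[-1.0, -0.002, 0.015], [-0.015, -0.0, -1.0], [0.002, -1.0, 0.0]]
wrist_force: [-0.8, -0.4, -1.9]
width: 0.0488
time: 18.28
tcp_pos: [0.4246, 0.1659, 0.1551]
tcp_rot: [[-1.0, 0.001, 0.014], [-0.014, 0.0, -1.0], [-0.001, -1.0, -0.0]]
wrist_force: [0.5, 1.0, -0.4]
width: 0.0485
```

```bash
python3 -m jog '[[0,0,-0.002,0,-1],[0,0,-0.004,0,-1],[0,0,-0.004,0,-1]]'; python3 snap.py 17 scene:250,170,330,270,7
```

```text
time: 18.53
tcp_pos: [0.4252, 0.166, 0.1514]
tcp_rot: [[-1.0, 0.002, 0.014], [-0.014, 0.0, -1.0], [-0.002, -1.0, -0.0]]
wrist_force: [3.1, 0.5, -0.9]
width: 0.0488
```

View pics/c_scene17.png

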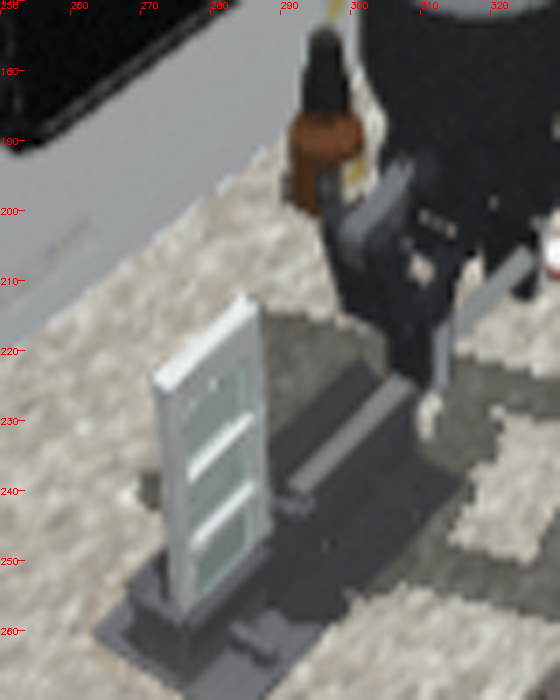

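```bash
python3 - <<'E'
from held import *
s=arm.state();G=np.array(s['tcp_pos'])+[0,0,.002]
im=cv2.imread('pics/scene17.png')
im=np.clip((im.astype(float)-30)*2,0,255).astype(np.uint8)
R=np.array([.4845,.2025,np.radians(.8)])
seg=box(-6.5,6.5,-64.5,-5.5,38,38)+box(-14,14,-64.5,-5.5,46,46)
rs=[(loc(R,[a])[0],loc(R,[b])[0]) for a,b in seg]
draw('scene',im,[(carseg(G,.9,63,.138),(0,0,255)),(rs,(0,255,0))],(275,205,325,265),12,'pics/o17.png')
cv2.imwrite('pics/o17n.png',cv2.resize(im[205:265,275:325],None,fx=12,fy=12,interpolation=cv2.INTER_CUBIC))
E
```

```text
(no output)
```

View pics/o17.png

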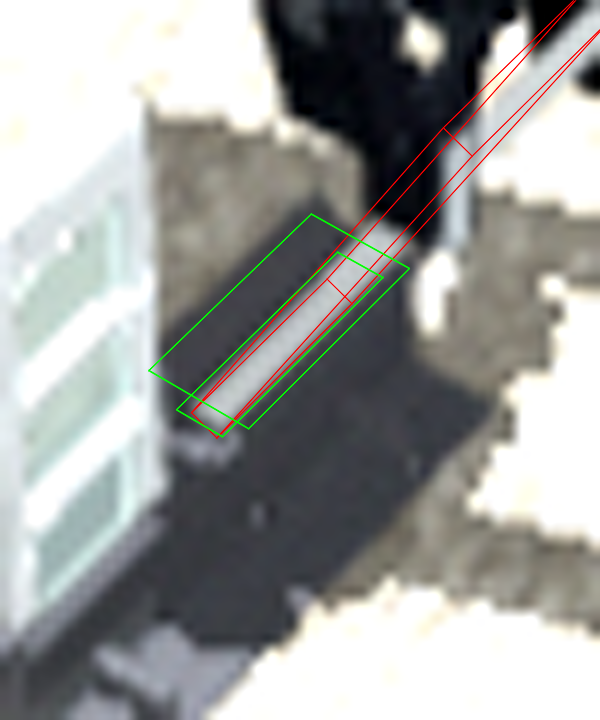

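View pics/o17n.png

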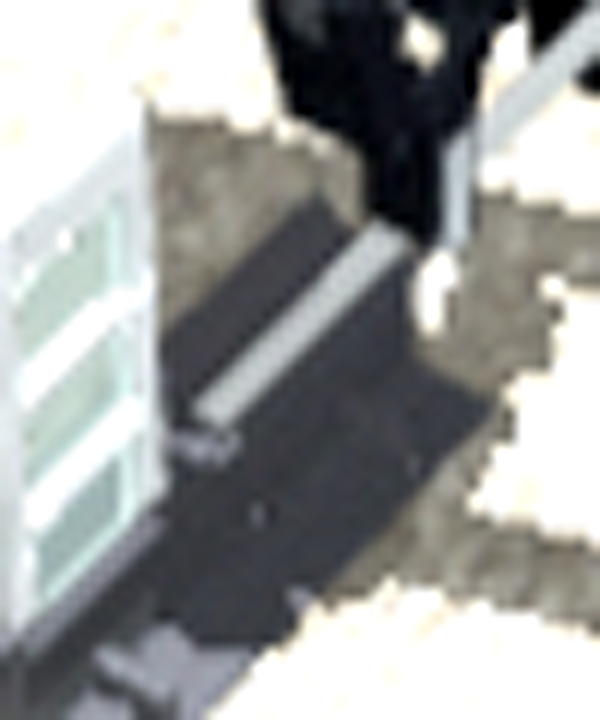

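```bash
python3 -m jog '[[0.004,0,0.002,0,-1],[0.008,0,0.0035,0,-1],[0.0126,0,0.0048,0,-1],[0.0165,0,0.006,0,-1],[0.0203,0,0.007,0,-1],[0.0241,0.0003,0.008,0,-1],[0.0241,0.0003,0.008,0,-1]]'; python3 snap.py 18 scene:250,170,330,270,7
```

```text
time: 19.17
tcp_pos: [0.4458, 0.1654, 0.1585]
tcp_rot: [[-1.0, -0.007, 0.014], [-0.014, -0.001, -1.0], [0.007, -1.0, 0.001]]
wrist_force: [-4.8, -0.8, 1.8]
width: 0.0485
```

View pics/c_scene18.png

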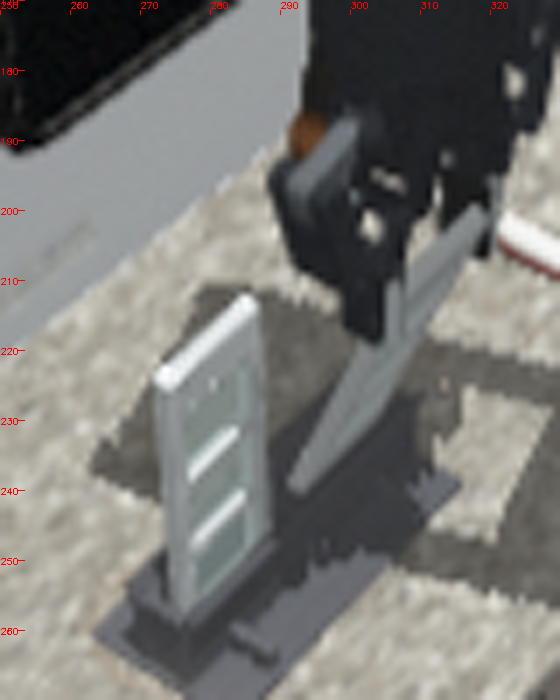

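```bash
python3 -m jog '[[0.004,0,0.001,0,-1],[0.008,0,0.0018,0,-1],[0.012,0,0.0025,0,-1],[0.016,0,0.003,0,-1],[0.02,0,0.0035,0,-1],[0.024,0.0002,0.004,0,-1],[0.028,0.0003,0.0042,0,-1],[0.032,0.0004,0.0043,0,-1],[0.032,0.0004,0.0043,0,-1]]'; python3 snap.py 19 scene:250,170,330,270,7
```

```text
time: 19.97
tcp_pos: [0.4812, 0.1664, 0.1635]
tcp_rot: [[-1.0, 0.0, 0.014], [-0.014, -0.0, -1.0], [-0.0, -1.0, 0.0]]
wrist_force: [-4.6, -0.9, 0.7]
width: 0.0487
```

View pics/c_scene19.png

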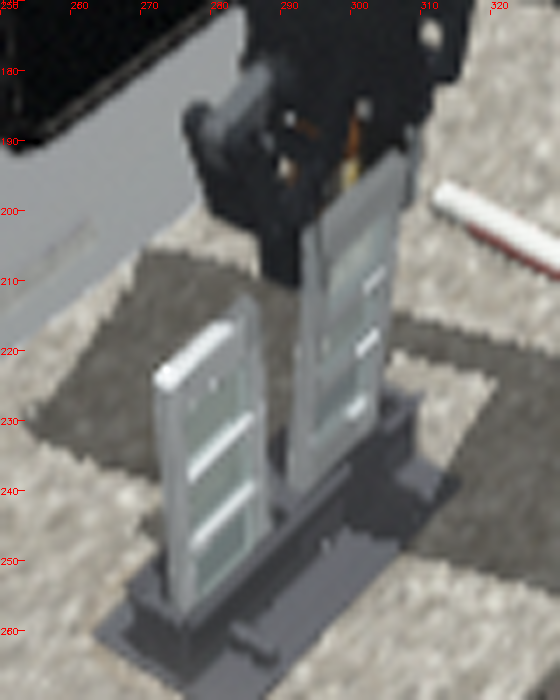

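```bash
python3 - <<'E'
from held import *
s=arm.state();G=np.array(s['tcp_pos'])+[0,0,.002];print(s['tcp_pos'],s['wrist_force'])
im=cv2.imread('pics/scene19.png')
draw('scene',im,[(carseg(G,.85,90,.138),(0,0,255)),(carseg(G,.85,84,.138),(0,255,0))],(270,185,325,250),11,'pics/o19.png')
E
```

```text
[0.48082127 0.16642712 0.16344176] [-3.99029738 -1.48179839  0.83285254]
```

View pics/o19.png

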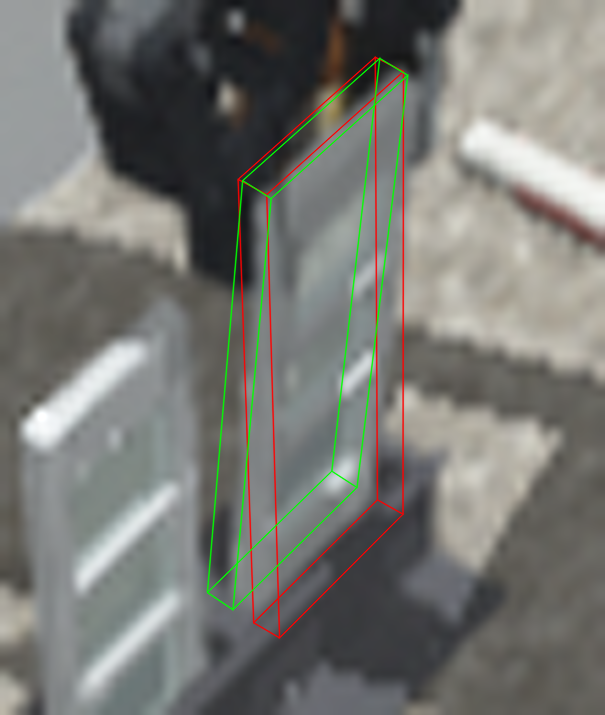

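```bash
python3 -m jog '[[0.002,0,-0.003,0,-1],[0.003,0,-0.006,0,-1],[0.004,0,-0.009,0,-1],[0.004,0,-0.012,0,-1],[0.004,0,-0.015,0,-1],[0.004,0,-0.015,0,-1]]'; python3 -m jog '[[0,0,-0.002,0,-1],[0,0,-0.004,0,-1],[0,0,-0.004,0,-1]]'
```

```text
time: 20.52
tcp_pos: [0.4837, 0.1665, 0.1476]
tcp_rot: [[-1.0, -0.001, 0.014], [-0.014, -0.0, -1.0], [0.001, -1.0, 0.0]]
wrist_force: [-3.9, 0.9, -3.4]
width: 0.0486
time: 20.77
tcp_pos: [0.4839, 0.1665, 0.1441]
tcp_rot: [[-1.0, -0.001, 0.014], [-0.014, -0.0, -1.0], [0.001, -1.0, 0.0]]
wrist_force: [-4.7, -0.5, -2.4]
width: 0.0484
```

```bash
python3 -m jog '[[0,0,-0.0015,0,-1],[0,0,-0.003,0,-1],[0,0,-0.003,0,-1]]';python3 -m jog '[[0,0,-0.0015,0,-1],[0,0,-0.0015,0,-1]]'; python3 snap.py 20 scene:250,170,330,270,7
```

```text
time: 21.02
tcp_pos: [0.484, 0.1665, 0.1413]
tcp_rot: [[-1.0, -0.001, 0.014], [-0.014, -0.0, -1.0], [0.001, -1.0, 0.0]]
wrist_force: [-4.3, -0.2, -1.0]
width: 0.0487
time: 21.18
tcp_pos: [0.4843, 0.1665, 0.1403]
tcp_rot: [[-1.0, 0.0, 0.014], [-0.014, 0.0, -1.0], [-0.0, -1.0, -0.0]]
wrist_force: [-5.5, 0.0, 3.2]
width: 0.0488
```

View pics/c_scene20.png

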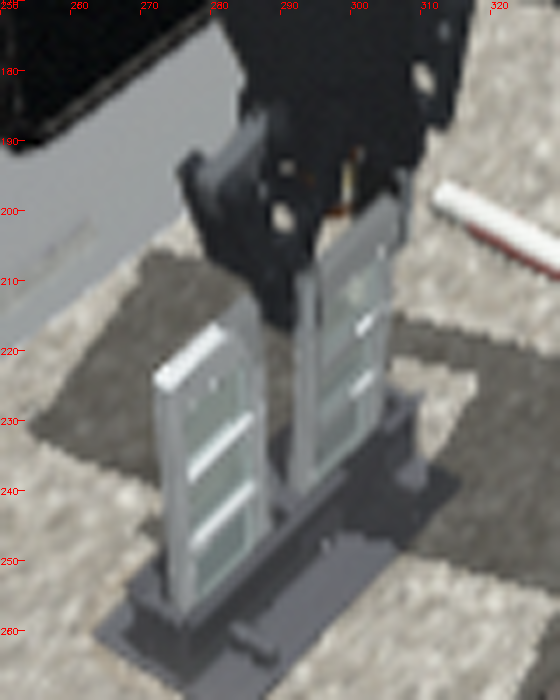

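```bash
python3 -m jog '[[0,0,-0.001,0,-1],[0,0,-0.0015,0,-1]]'
```

```text
time: 21.4
tcp_pos: [0.486, 0.1665, 0.1402]
tcp_rot: [[-1.0, 0.004, 0.015], [-0.015, 0.0, -1.0], [-0.004, -1.0, -0.0]]
wrist_force: [-5.9, -1.4, 14.7]
width: 0.0487
```

```bash
python3 -m jog '[[-0.002,0,0.001,0,-1],[-0.002,0,0.0015,0,0.05],[-0.002,0,0.0015,0,0.15],[-0.002,0,0.0015,0,0.22],[-0.002,0,0.0015,0,0.25],[-0.002,0,0.0015,0,0.28],[-0.002,0,0.0015,0,0.28]]'; python3 snap.py 21 scene:250,170,330,270,7
```

```text
time: 21.98
tcp_pos: [0.4833, 0.1667, 0.1403]
tcp_rot: [[-1.0, 0.002, 0.014], [-0.014, 0.0, -1.0], [-0.002, -1.0, -0.0]]
wrist_force: [-0.4, -0.0, 0.1]
width: 0.0549
```

View pics/c_scene21.png

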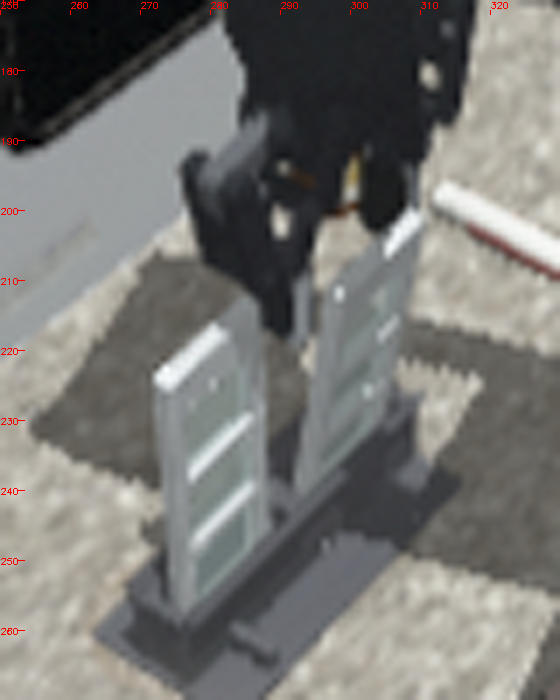

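```bash
cat > m.py <<'E'
import sys
from held import *
from scipy.optimize import minimize
f=sys.argv[1]
im=cv2.imread(f'pics/scene{f}.png')
def seg(x,y,th):  # base-end centre at x,y,z=.005
    t=np.radians(th); L=.15
    if True:
        G=np.array([x,y,.005+.004*abs(np.cos(t))])+.15*np.array([-np.cos(t),0,np.sin(t)])
    return carseg(G,.85,th,.15)
sets=[(seg(float(a.split(',')[0]),float(a.split(',')[1]),float(a.split(',')[2])),c) for a,c in zip(sys.argv[2:],[(0,0,255),(0,255,0),(255,0,0)])]
draw('scene',im,sets,(265,190,325,265),10,f'pics/m{f}.png')
E
python3 m.py 21 .485,.167,90 .485,.167,82 ; python3 st.py
```

```text
22.03 tcp [0.483  0.1666 0.1402] zaxis yaw -89.18 F [-0.48  0.77  0.03] w 0.0549 j [ 14.  19. 102.  -0.  59. 103.]
```

View pics/m21.png

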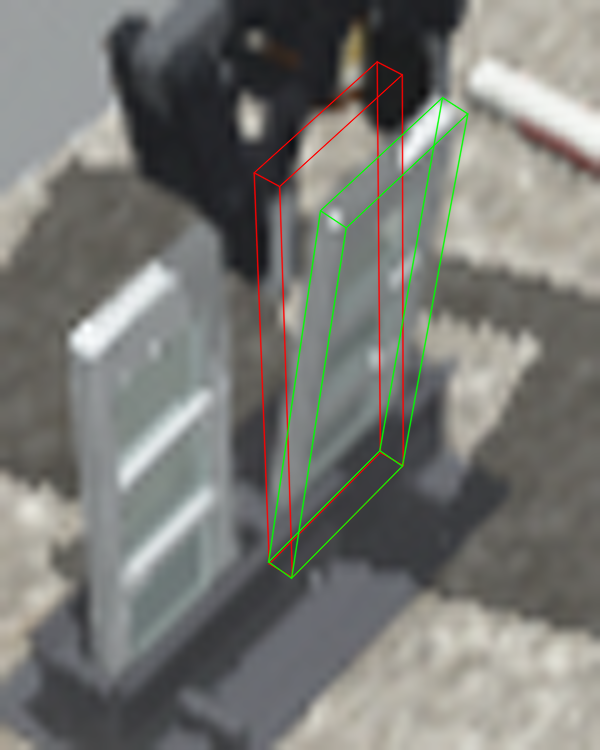

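```bash
python3 -m jog '[[-0.005,-0.0005,0,0,0.28],[-0.01,-0.0005,0,0,0.28],[-0.014,-0.0005,0,0,0.28],[-0.014,-0.0005,0,0,0.28]]'; python3 -m jog '[[0,0,0,0,-0.1],[0,0,0,0,-1],[0,0,0,0,-1],[0,0,0,0,-1]]'; python3 snap.py 22 scene:250,170,330,270,7; python3 m.py 22 .485,.167,90 .485,.167,82 
```

```text
time: 22.37
tcp_pos: [0.4666, 0.1658, 0.1398]
tcp_rot: [[-1.0, -0.002, 0.015], [-0.015, -0.0, -1.0], [0.002, -1.0, 0.0]]
wrist_force: [0.1, 0.3, 0.2]
width: 0.0547
time: 22.7
tcp_pos: [0.4682, 0.1659, 0.1403]
tcp_rot: [[-1.0, -0.0, 0.014], [-0.014, -0.0, -1.0], [0.0, -1.0, 0.0]]
wrist_force: [-2.6, -0.3, 6.2]
width: 0.0488
```

View pics/m22.png

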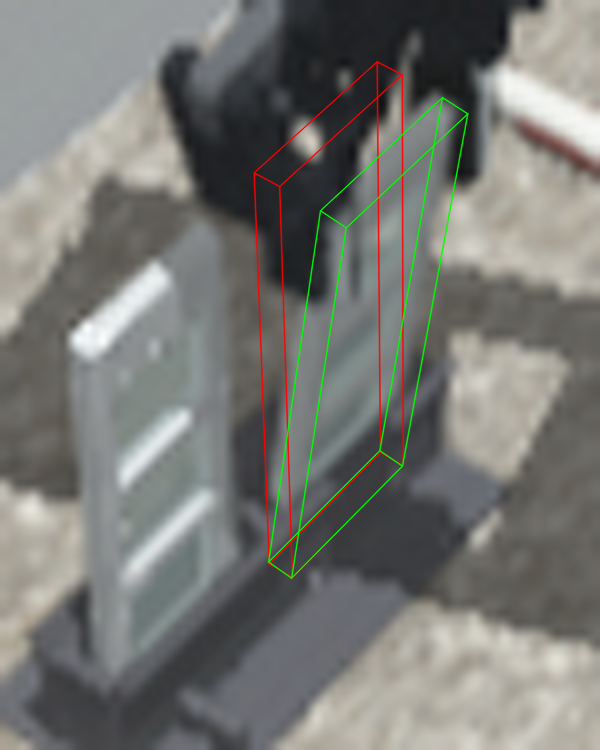

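```bash
python3 -m jog '[[0.004,0,0.0005,0,-1],[0.008,0.0001,0.001,0,-1],[0.012,0.0002,0.001,0,-1],[0.016,0.0003,0.0012,0,-1],[0.02,0.0003,0.0012,0,-1],[0.022,0.0003,0.0012,0,-1],[0.022,0.0003,0.0012,0,-1]]'; python3 snap.py 23 scene:250,170,330,270,7; python3 m.py 23 .485,.167,90 .487,.167,88 
```

```text
time: 23.33
tcp_pos: [0.4894, 0.1664, 0.141]
tcp_rot: [[-1.0, -0.002, 0.014], [-0.014, 0.0, -1.0], [0.002, -1.0, -0.0]]
wrist_force: [-4.4, 0.5, 5.5]
width: 0.0488
```

View pics/m23.png

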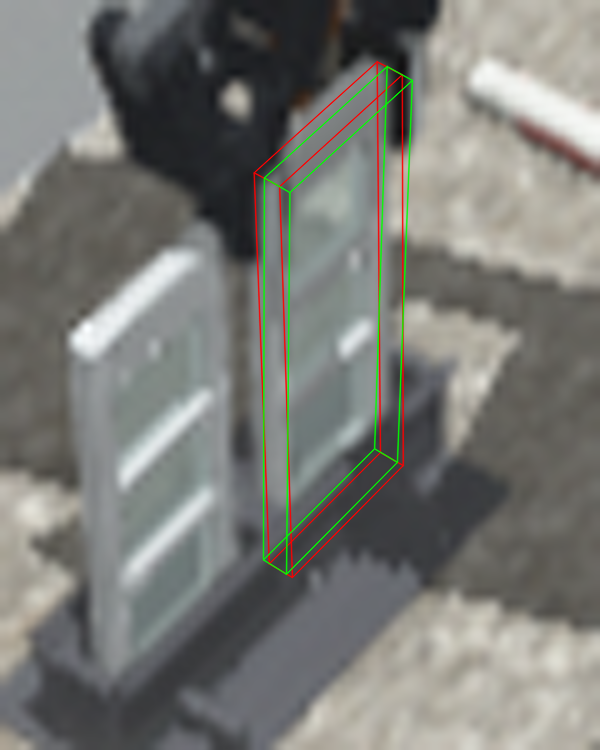

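```bash
python3 -m jog '[[0,0,0.0005,0,-1],[0,0,0.0005,0,0.05],[0,0,0.0005,0,0.15],[0,0,0.0005,0,0.22],[0,0,0.0005,0,0.25],[0,0,0.0005,0,0.25]]'; python3 snap.py 24 scene:250,170,330,270,7; python3 m.py 24 .485,.167,90 .487,.167,88; python3 st.py
```

```text
time: 23.88
tcp_pos: [0.4919, 0.1663, 0.1421]
tcp_rot: [[-1.0, 0.003, 0.014], [-0.014, 0.0, -1.0], [-0.003, -1.0, -0.0]]
wrist_force: [0.4, -0.0, 0.3]
width: 0.0535
23.93 tcp [0.4916 0.1663 0.1421] zaxis yaw -89.18 F [-0.4   0.03 -0.34] w 0.0535 j [ 14.  19. 101.  -0.  59. 103.]
```

View pics/m24.png

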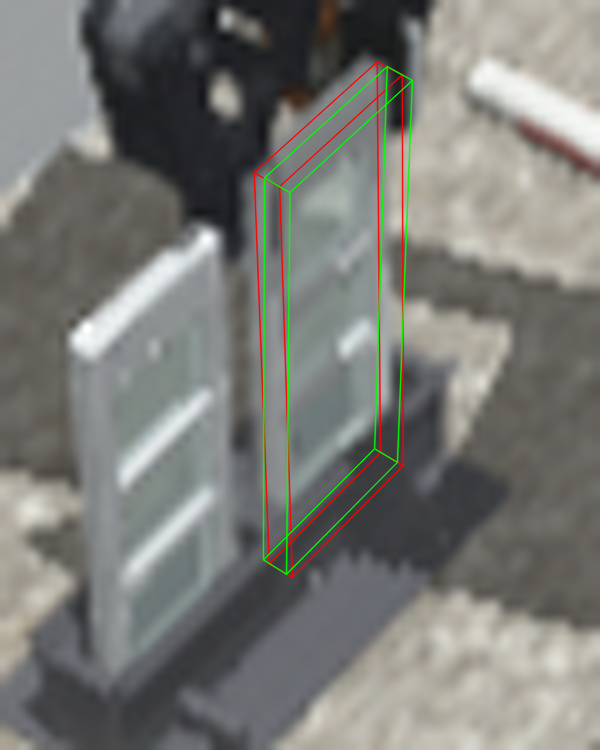

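```bash
python3 -m jog '[[0,0,0,0,0.3],[0,0,0,0,0.3],[0,0,0.004,0,0.3],[0,0,0.01,0,0.3],[0,0,0.018,0,0.3],[0,0,0.026,0,0.3],[0,0,0.036,0,0.3],[0,0,0.05,0,0.3],[0,0,0.075,0,0.3],[0,0,0.1,0,0.3]]'; python3 -m jog '[[-0.02,-0.01,0.02,0,0.3],[-0.05,-0.03,0.03,0,0.3],[-0.08,-0.06,0.03,0,0.3],[-0.1,-0.1,0.03,0,0.3],[-0.1,-0.14,0.03,0,0.3],[-0.1,-0.18,0.03,0,0.3],[-0.1,-0.22,0.03,0,0.3],[-0.1,-0.22,0.03,0,0.3],[-0.1,-0.22,0.03,0,0.3]]'; python3 snap.py 25 scene:220,170,360,290,5 top:180,150,300,245,6;python3 m.py 25 .485,.167,90 .487,.167,88
```

```text
time: 24.77
tcp_pos: [0.4897, 0.1662, 0.243]
tcp_rot: [[-1.0, -0.001, 0.014], [-0.014, -0.0, -1.0], [0.001, -1.0, 0.0]]
wrist_force: [-0.4, -0.1, 0.0]
width: 0.0556
time: 25.52
tcp_pos: [0.3904, -0.0559, 0.2728]
tcp_rot: [[-1.0, 0.002, 0.008], [-0.008, -0.0, -1.0], [-0.002, -1.0, 0.0]]
wrist_force: [-0.6, 0.9, -0.8]
width: 0.0556
```

View pics/c_scene25.png

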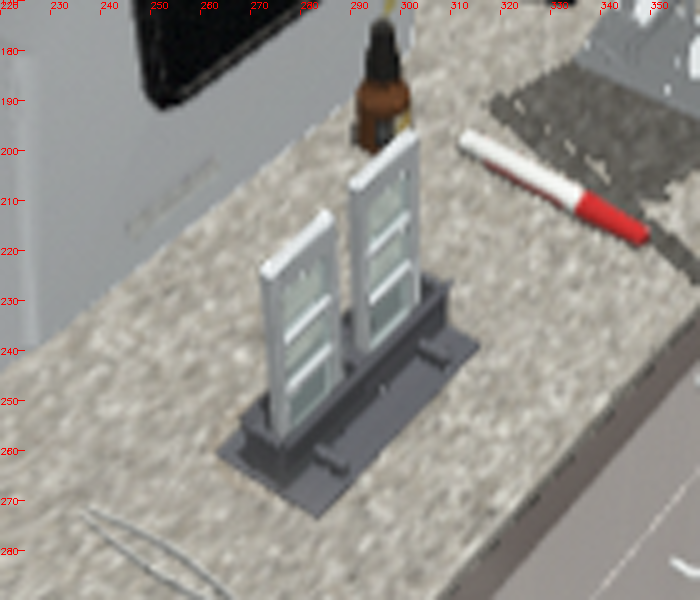

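View pics/c_top25.png

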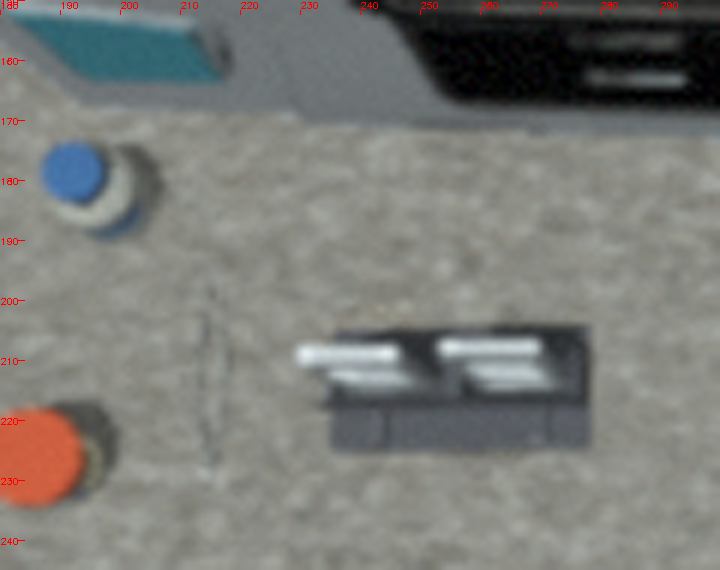

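View pics/m25.png

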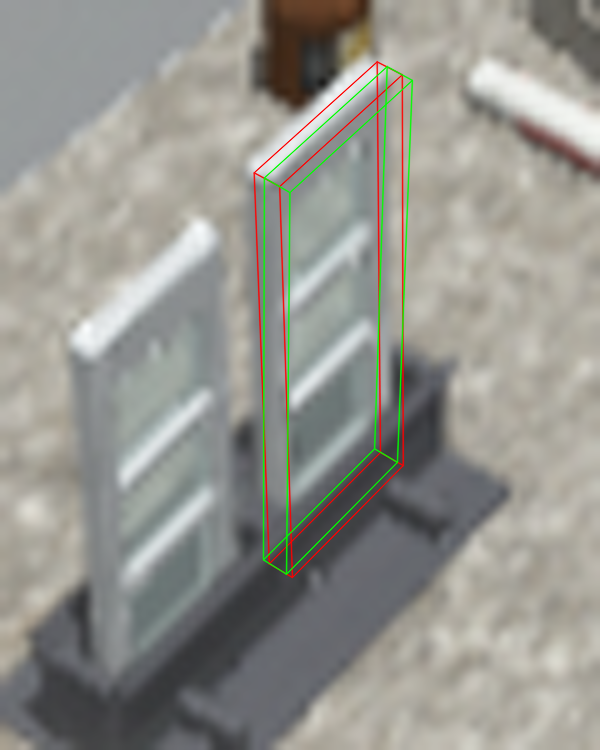

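```bash
python3 - <<'E'
from h import *
a=cv2.imread('pics/scene0.png').astype(int);b=cv2.imread('pics/scene25.png').astype(int)
d=np.abs(a-b).max(2).clip(0,255).astype(np.uint8); cv2.imwrite('pics/diff.png',d)
E
python3 st.py
```

```text
25.62 tcp [ 0.3902 -0.0534  0.2723] zaxis yaw -89.24 F [-0.56 -0.04 -1.02] w 0.0553 j [-14.   1. 103.   0.  75.  75.]
```

View pics/diff.png

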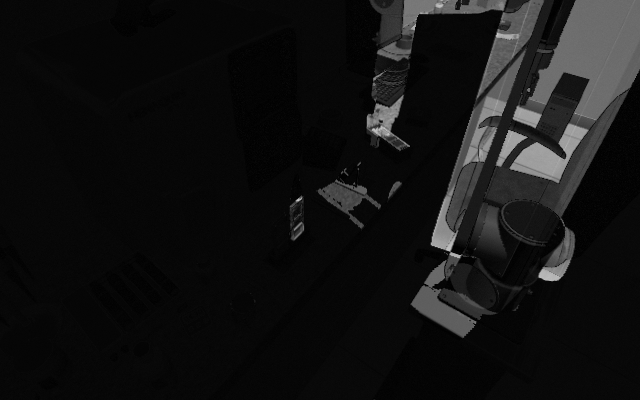

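```bash
python3 -m jog '[[0,0,0,0,0.3],[0,0,0,0,0.3],[0,0,0,0,0.3],[0,0,0,0,0.3]]'; python3 -c "
from workcell import arm
print(arm.sign_off())"
```

```text
time: 25.95
tcp_pos: [0.3903, -0.0526, 0.2717]
tcp_rot: [[-1.0, -0.0, 0.017], [-0.017, 0.0, -1.0], [0.0, -1.0, -0.0]]
wrist_force: [-0.7, 0.0, -0.5]
width: 0.0555
the job is handed in; nothing more can be done
None
```

The slide carrier is standing upright on its end in the empty bay of the drain rack, released, and the job is handed in at about 26 s of the 72 s allowed.

- **Tipping:** I pressed the far end down; the carrier tipped over the ridge, slid to the stop and stayed tipped with its near end up.
- **Lifting out:** I gripped the raised end and swung the carrier steeper in the grip, to about 63°. To do this I pushed its far end against the end wall of the tray, which was not in your instructions.
- **Rest:** I lowered it until its foot met the ledge, let go and backed off. The picture showed it leaning in the rest.
- **Rack:** I gripped it again at about 65°, put its foot in the empty bay, pivoted it to vertical, lowered it to the floor and let go.

**One correction:** after the first release in the rack the carrier leaned about 8° towards the robot. I gripped it again, straightened it and released it a second time.

**Last checks:**
- After the gripper had moved clear, the scene picture showed the carrier vertical to within about 2°. It was fully in the bay and clear of the spare.
- Against the first scene picture, the spare carrier, pen, forceps, cup, jar and dropper showed no movement.
- The largest wrist force in any reading was about 23 N, when the foot met the rest's ledge. The arm was touching nothing when I handed in.

**Disagreements:** the two cameras differed by up to about 4 mm on where the tray stood, 1–2 mm for the rest and rack, and by about 2° on the rest's angle. In the air the held carrier also looked slightly rolled, or a few degrees off my tilt estimate; I did not settle which, and it did not affect the placing.

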